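Take down the gauging stack and lay each part on its own rest

ROBOT

A 6-joint arm with a two-finger parallel gripper is mounted at the origin on a cart in front of the work surface, level with it; the furniture and walls round the work are solid. World frame = base frame: x ahead of the robot, y to its left, z up, the work surface at z = 0. Lengths are in mm, angles in rad, forces in N, time in s.
With the tool pointing down it reaches from about 350 to 775 mm from the base axis. Payload 7.3 kg.
Tool frame: the origin (TCP) lies between the finger pads; the fingertips stand 14 mm ahead of it and the grasp point (between the pads) lies 5 mm behind it; y points along the fingers, z is the direction in which the jaws open and shut, and the axes are right-handed (so a half turn about y gives the same grasp; the last joint's range is limited). The gripper opens to 92 mm and grips with 3 to 60 N. Pads are 19 mm wide; open, the fingers measure 130 mm over their backs; the gripper's body (75 mm by 190 mm) begins 47 mm behind the grasp point.
Start: joints at [-1.286, 0.342, 1.524, -0, 1.275, -0.146], TCP at [219.262, -477.04, 240.741] pointing down, gripper open.
Joint ranges: [-2.53, 2.53], [-0.77, 2.02], [0.04, 2.7], [-1, 4.14], [0.28, 2.66], [-3.11, 3.11]. Speed limits (rad/s): [2.57, 2.57, 3.14, 3.14, 3.14, 3.14].

INTERFACE

Orientations are given as [roll, pitch, yaw] about the fixed x, y, z axes, in that order (R = Rz(yaw) Ry(pitch) Rx(roll)).
In Python, from plant import bot, vision, order gives the robot as it stands.
- The arm moves only by the tool apply_moves, never from a script. Its argument "rows" is a list of rows, each a list of 3 entries, a list of its own where there are three numbers: the shift along the tool's x, y, z in cm, then the turn about the tool's y in rad, then the finger opening in cm, from 0 to 9.18. A call has 1 to 5 rows; each row is the pose to reach, as a shift and turn from the pose measured when the call began, along the tool's axes at that moment; what a row does not reach only later rows make up. A row lasts 1/8 s, in which the tool goes at most 62.5 mm and 10.7 degrees, less where a joint would pass 70% of its speed; a pose out of reach is approached as far as the arm can. A call with a gripper value outside its range is refused whole. The fingers move at their own pace and stop on an object; the grip force is fixed at half the most. Time passes only in rows, so rows that repeat a pose let the fingers close. It gives the time, the measured TCP pose, the force and the opening at its end, in the units of the state.
- bot.get_obs(): the state, without advancing time (a new reading comes with each control period).
- vision.capture(name): name is "scene" or "top" or "wrist"; returns the picture (480x640x3 uint8, red, green, blue); there is no depth.
- vision.camera_info(name): a dict with "mtx" (3x3 intrinsics, pixels), "rvec" (rotation vector, rad) and "tvec" (3), from world to camera coordinates, as OpenCV has them. Camera axes: x right, y down, z forward; pixel columns grow to the right and rows downward; lengths in mm; the calibration is good to about 2 mm. The wrist camera is an equidistant fisheye: a pixel r from the principal point sees the ray r / f radians off the axis. A picture is of the moment at which its call begins: read the wrist's pose just before it. camera_info takes no time and is no camera call; for the wrist camera it gives the pose at the moment of the call.
- order.close_job(): hands the job in, once; it reports no verdict.
The state is a dict: "time": time; "joint_positions": joint angles; "dq": joint speeds; "tau": joint torques, N m; "tool_pos": TCP position; "tcp_rot": TCP orientation; "contact_force": force on the tool from outside, world axes, zero at the start; "moment": the same for the moment, N m; "grip_width": finger opening in mm.
Only numpy, scipy, OpenCV 4.12 (cv2) and the standard library are available. Lean on these libraries where they do the work, as an engineer would, in place of code of your own. Each camera call takes 0.05 s, during which the arm holds its last target.

TASK

The trial gauging stack on the bench is finished with: take it apart from the top down, one part at a time, and carry each part straight to its own felt-topped rest before touching the next - gauge block on the small oblong rest, brass bush on the small round one, ring gauge on the large round one, steel plate on the large oblong one. Set every part down gently (never let it fall), upright and flat as it stood in the stack, centred on its rest to within about 1 cm, the gauge block and the plate lying lengthwise along their rests. Do not tip anything over, and leave the loose V-block where it stands.

Things in the scene. Friction and masses are not known exactly. Their poses are not given: they have to be found in the camera images.
- block_mid (a point): Centre of the gauge block, the topmost part of the stack: plain ground steel bar, 12 (its x) x 30 (its y) x 20 (z) mm, about 40 g. Grasp across the 12 mm width (its x axis). It stands loose on the top of the bush, which is wider than the block's 12 mm: fingertips must stay above the underside of the block (10 mm below this point) while it is on the bush. Origin at its centre, z up.
- bush_mid (a point): Centre of the brass bush, second from the top, under the gauge block: round turned brass part 24 mm high, 26 mm across its foot flange, tapering slightly upward, about 60 g; grasp anywhere round the body. It stands loose on the ring gauge, flange down; its underside is 12 mm below this point. Origin on its axis, half-way up; z up, x and y turn freely with it.
- ring_mid (a point): Centre of the ring gauge, third from the top, under the bush: round steel ring 48 mm outside diameter, 14 mm high, about 130 g; grasp across the outside. It lies loose on the plate, its underside 7 mm below this point. Origin on its axis, half-way up, z up.
- sample_mid (a point): Centre of the ground steel sample plate, the bottom of the stack, lying on the bench: 46 (its x) x 84 (its y) x 12.5 (z) mm, about 330 g. Grasp across the 46 mm width (its x axis), by the long sides. Origin at its centre, z up.
- block_rest: Rest for the gauge block: small OBLONG rest, black plastic foot with grey felt top, 32 (its x) x 50 (its y) mm, 8 mm high, fixed to the bench. Origin at the centre of its underside, z up: its top is 8 mm above the origin. The block's y must lie along this y (either way round).
- bush_rest: Rest for the brass bush: small ROUND rest of the same make, 44 mm diameter, 8 mm high, fixed. Origin at the centre of its underside, top 8 mm above it.
- ring_rest: Rest for the ring gauge: large ROUND rest of the same make, 70 mm diameter, 8 mm high, fixed. Origin at the centre of its underside, top 8 mm above it.
- plate_rest: Rest for the steel sample plate: large OBLONG rest of the same make, 62 (its x) x 100 (its y) mm, 8 mm high, fixed. Origin at the centre of its underside, top 8 mm above it. The plate's y must lie along this y (either way round).
- vee_mid (a point): Centre of a loose steel V-block, 45 x 44 x 38 mm, standing on the bench among the rests; a bystander, not to be moved. Origin at its centre, half-way up.
- gauge_stand: Fixed comparator stand in the middle of the bench, to be steered round: black base 278 mm deep (x) by 176 mm wide (y), 42 mm high, and on its far half a column and head that rise to 0.37 m above the bench. The tall part spans from 60 mm nearer the robot to 130 mm farther than the origin in x, and 45 mm to either side in y; the base reaches 167 mm from the origin towards the robot. Origin on the bench; it never moves. Between its base and the robot the way across is free.

How it is judged:
By the outcome, as a careful person would: the job done as asked, in the order asked, and still so for the second after the job is handed in, with the robot touching nothing.
It also fails if it takes over 138 s, if anything falls off the work surface, if the arm or the gripper's body presses on something with over 40 N, if the wrist force passes 120 N, or if a joint passes its speed limit or range.

## Working session

There is one attempt and no reset: what is moved stays moved. The work goes in short steps, Python scripts to look and compute and a tool call to move; the robot and the scene stay as the last step left them, time stands still between calls to the robot, and variables do not carry over. Pictures are saved under pics/ and viewed, and the job is handed in when it is done.

Besides the shell and the picture viewer there is one more tool, called after "Request:" in YAML: its name, and indented under it one key for each argument. apply_moves: Moves the arm, as the interface text tells. Its arguments: {"type":"object","properties":{"rows":{"type":"array","items":{"type":"array"}}},"required":["rows"]}

```bash
ls; mkdir -p pics; python3 - <<'E'
from plant import bot,vision
import cv2
print(bot.get_obs())
for n in("scene","top","wrist"):
    i=vision.capture(n); cv2.imwrite(f"pics/{n}0.png",i[:,:,::-1]); print(n,vision.camera_info(n))
E
```

```text
pics
{'time': 0.0, 'joint_positions': array([-1.28598074e+00,  3.42663057e-01,  1.52500311e+00, -3.29014391e-06,
        1.27541294e+00, -1.46009671e-01]), 'dq': array([-1.31392012e-05, -1.24940556e-03,  1.31989003e-03,  8.85846389e-04,
        1.58748731e-03, -1.90574905e-04]), 'tau': array([-2.78226122e-03, -4.31250465e+01, -2.44225019e+01,  7.15340814e-02,
        5.58321748e-02, -9.66463176e-05]), 'tool_pos': array([ 219.15622652, -476.64573137,  240.08077494]), 'tcp_rot': array([-1.57226742e+00,  2.13153673e-04, -2.71076659e+00]), 'contact_force': array([-0.6745145 ,  0.11987048,  0.51700321]), 'moment': array([-0.03121084, -0.01111657,  0.02737009]), 'grip_width': 91.50234438008243}
scene {'mtx': array([[530.11929545,   0.        , 312.6930614 ],
       [  0.        , 530.11929545, 234.72674518],
       [  0.        ,   0.        ,   1.        ]]), 'rvec': array([ 0.58565713, -2.57899581,  1.30828119]), 'tvec': array([422.36249849, 201.1753396 , 963.78204981])}
top {'mtx': array([[551.85998436,   0.        , 324.72781268],
       [  0.        , 551.85998436, 236.31662147],
       [  0.        ,   0.        ,   1.        ]]), 'rvec': array([ 2.20107561, -2.14933076,  0.09367796]), 'tvec': array([ -38.21582131,  521.66946939, 1171.00319376])}
wrist {'mtx': array([[371.64829954,   0.        , 317.93003395],
       [  0.        , 371.64829954, 234.74545331],
       [  0.        ,   0.        ,   1.        ]]), 'rvec': array([-2.43002811,  1.55717774,  0.23160979]), 'tvec': array([-525.66262271,  -35.92477066,  392.10691641])}
```

View pics/scene0.png

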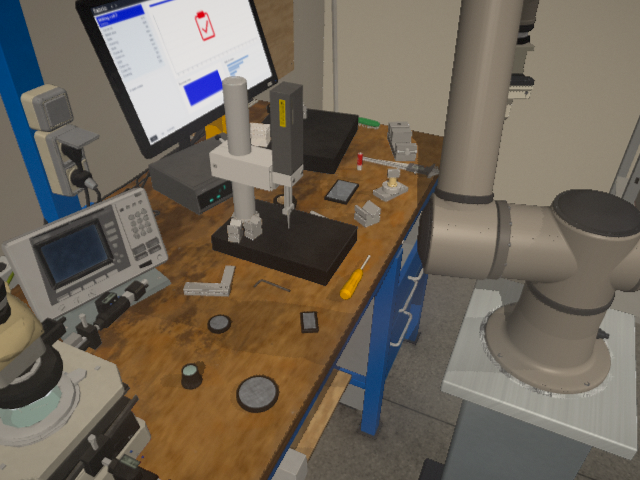

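View pics/top0.png

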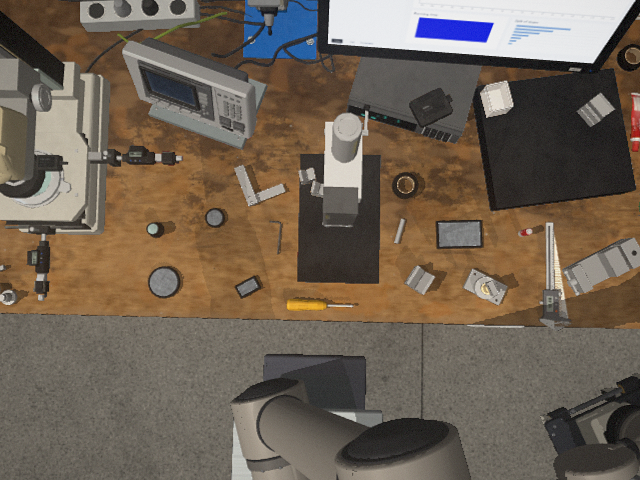

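View pics/wrist0.png

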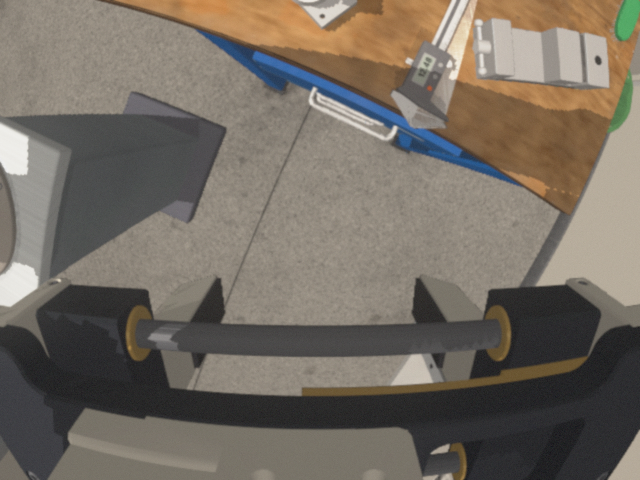

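```bash
cat >h.py <<'E'
import numpy as np,cv2
from plant import bot,vision
def unproj(cam,uv,z,info=None):
    c=info or vision.camera_info(cam); R=cv2.Rodrigues(np.array(c['rvec']))[0]; t=np.array(c['tvec']).reshape(3); K=np.array(c['mtx'])
    uv=np.atleast_2d(uv).astype(float); x=(uv-K[:2,2])/[K[0,0],K[1,1]]
    if cam=='wrist':
        th=np.linalg.norm(x,axis=1,keepdims=True); d=np.hstack([x/np.maximum(th,1e-9)*np.sin(th),np.cos(th)])
    else: d=np.hstack([x,np.ones((len(x),1))])
    d=d@R; o=-R.T@t
    return o+d*((z-o[2])/d[:,2])[:,None]
def proj(cam,P,info=None):
    c=info or vision.camera_info(cam); R=cv2.Rodrigues(np.array(c['rvec']))[0]; t=np.array(c['tvec']).reshape(3); K=np.array(c['mtx'])
    q=np.atleast_2d(P)@R.T+t
    if cam=='wrist':
        r=np.linalg.norm(q[:,:2],axis=1); th=np.arctan2(r,q[:,2]); x=q[:,:2]/np.maximum(r,1e-9)[:,None]*th[:,None]
    else: x=q[:,:2]/q[:,2:]
    return x*[K[0,0],K[1,1]]+K[:2,2]
E
python3 - <<'E'
from h import *
i=cv2.imread('pics/top0.png')
a=cv2.resize(i[205:325,390:530],None,fx=5,fy=5,interpolation=cv2.INTER_CUBIC); cv2.imwrite('pics/tR.png',a)
a=cv2.resize(i[195:315,130:290],None,fx=5,fy=5,interpolation=cv2.INTER_CUBIC); cv2.imwrite('pics/tL.png',a)
for n,p in dict(stack=(487,286),blockrest=(247,287),bushrest=(215,217),ringrest=(165,282),platerest=(459,234),vee=(420,278),baseNL=(298,281),baseNR=(379,283)).items(): print(n,unproj('top',p,8 if 'rest' in n else 40)[0].round())
E
```

```text
stack [ 424. -372.   40.]
blockrest [409. 141.   8.]
bushrest [561. 216.   8.]
ringrest [416. 319.   8.]
platerest [ 536. -320.    8.]
vee [ 437. -230.   40.]
baseNL [425.  28.  40.]
baseNR [ 424. -143.   40.]
```

View pics/tR.png

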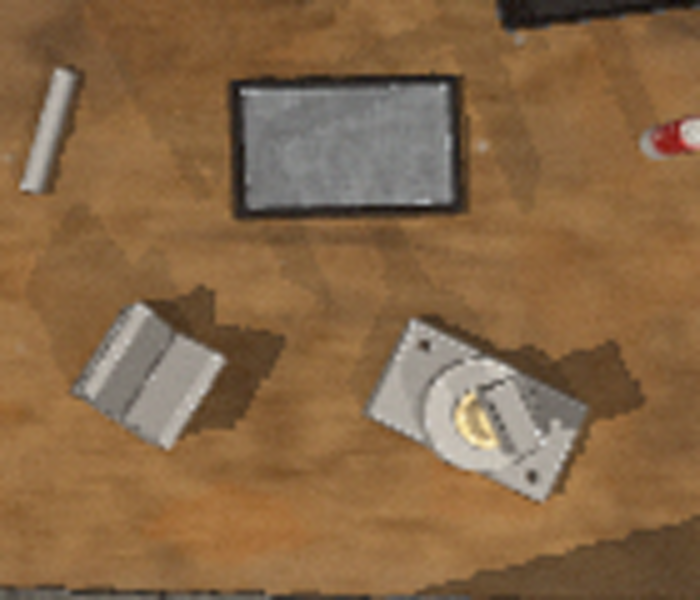

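View pics/tL.png

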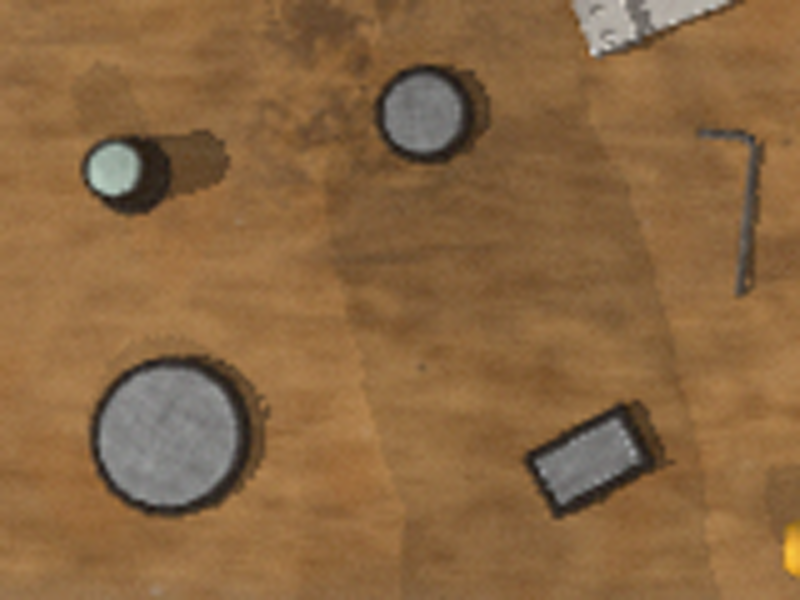

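```bash
cat >>h.py <<'E'
from scipy.spatial.transform import Rotation as Rn
def mv(xyz,yaw):
    "shift(cm, tool axes), turn for target"
    s=bot.get_obs(); R=Rn.from_euler('xyz',s['tcp_rot']).as_matrix()
    d=R.T@(np.array(xyz,float)-s['tool_pos'])/10
    cy=np.arctan2(R[1,0],R[0,0]); t=-(yaw-cy); t=(t+np.pi)%(2*np.pi)-np.pi
    q6=np.arctan2(xyz[1],xyz[0])-yaw-np.pi/2
    print('shift',d.round(2),'turn',round(t,3),'rows',max(np.linalg.norm(d)/6.25,abs(t)/.1867).round(1),'q6',((q6+np.pi)%(2*np.pi)-np.pi).round(2),'now',s['tool_pos'].round(1),'yaw',cy.round(3),'t',round(s['time'],2),'F',s['contact_force'].round(1),'w',round(s['grip_width'],1))
E
python3 - <<'E'
from h import *
c=vision.camera_info('wrist');R=cv2.Rodrigues(c['rvec'])[0];o=-R.T@c['tvec']
s=bot.get_obs();T=Rn.from_euler('xyz',s['tcp_rot']).as_matrix()
print('cam',T.T@(o-s['tool_pos']),'axis',T.T@R.T[:,2],R.T[:,2],'xaxis in tool',T.T@R.T[:,0])
c=vision.camera_info('top');R2=cv2.Rodrigues(c['rvec'])[0];print('topcam',-R2.T@c['tvec'])
cr=lambda L,ox,oy:[((x+.5)/5-.5+ox,(y+.5)/5-.5+oy) for x,y in L]
def rect(n,L,z,o):
    P=unproj('top',cr(L,*o),z)
    e=[np.linalg.norm(P[(k+1)%4]-P[k]).round(1) for k in range(4)]
    k=0 if e[0]+e[2]>e[1]+e[3] else 1
    v=(P[(k+1)%4]-P[k])-(P[(k+3)%4]-P[(k+2)%4])
    print(n,P.mean(0).round(1),e,'long axis ang',np.arctan2(v[1],v[0]).round(3))
oR=(390,205);oL=(130,195)
rect('plate',[(415,318),(590,405),(543,502),(367,412)],12.5,oR)
rect('prest',[(233,82),(462,76),(467,212),(236,217)],4,oR)
rect('pfelt',[(245,88),(450,82),(457,205),(243,208)],8,oR)
rect('brest',[(527,458),(630,403),(662,462),(558,517)],4,oL)
for n,p,z,o in [('ring',(480,414),26.5,oR),('bushrest',(425,113),8,oL),('ringrest',(172,436),8,oL)]: print(n,unproj('top',cr([p],*o),z).round(1))
mv([424,-372,230],-2.71)
E
```

```text
cam [ -79.03417214 -144.89100303    1.2376627 ] axis [ 2.89452623e-01  9.57192342e-01 -1.10545881e-05] [-0.26330232 -0.11977697 -0.95724885] xaxis in tool [-8.04388003e-05  3.58734690e-05  9.99999996e-01]
topcam [ 417.39110717  -29.48835299 1212.33785092]
plate [ 422.8 -375.9   12.5] [np.float64(83.8), np.float64(46.9), np.float64(84.5), np.float64(46.1)] long axis ang -2.018
prest [ 536.4 -321.8    4. ] [np.float64(101.0), np.float64(60.1), np.float64(101.4), np.float64(59.6)] long axis ang -1.523
pfelt [ 536.5 -320.5    8. ] [np.float64(90.1), np.float64(54.2), np.float64(93.6), np.float64(52.8)] long axis ang -1.525
brest [410.1 137.9   4. ] [np.float64(50.7), np.float64(29.4), np.float64(51.0), np.float64(29.1)] long axis ang -1.058
ring [[ 420.6 -372.4   26.5]]
bushrest [[560.2 217.2   8. ]]
ringrest [[416.1 321.5   8. ]]
shift [-22.99   1.03  -0.96] turn -0.001 rows 3.7 q6 0.42 now [ 219.2 -476.7  240.2] yaw -2.711 t 0.15 F [0.8 0.3 1. ] w 91.7
```

Request:
apply_moves:
  rows:
    - [[-6, 0.25, -0.25], -0.02, 9.18]
    - [[-12, 0.5, -0.5], -0.04, 9.18]
    - [[-18, 0.8, -0.75], -0.06, 9.18]
    - [[-23, 1, -1], -0.08, 9.18]
    - [[-23, 1, -1], -0.08, 9.18]

```text
time: 0.78
tool_pos: [426.4, -369.4, 229.6]
tcp_rot: [-1.573, 0.001, -2.626]
contact_force: [-0.2, 0.1, -0.3]
grip_width: 91.8
```

```bash
cat >>h.py <<'E'
import json
def snap(n,name,box=None,f=1):
    "box=u0,v0,u1,v1"
    c=vision.camera_info(n); i=vision.capture(n)[:,:,::-1]
    np.save(f'pics/{name}.npy',np.r_[c['rvec'].ravel(),c['tvec'].ravel()]); cv2.imwrite(f'pics/{name}_raw.png',i)
    crop(name,box,f)
def crop(name,box=None,f=1,out=None):
    i=cv2.imread(f'pics/{name}_raw.png')
    if box: i=i[box[1]:box[3],box[0]:box[2]]
    cv2.imwrite(f'pics/{out or name}.png',cv2.resize(i,None,fx=f,fy=f,interpolation=cv2.INTER_CUBIC))
def info(cam,name):
    a=np.load(f'pics/{name}.npy'); return dict(mtx=vision.camera_info(cam)['mtx'],rvec=a[:3],tvec=a[3:])
def uc(L,box,f): return [((x+.5)/f-.5+box[0],(y+.5)/f-.5+box[1]) for x,y in L]
E
python3 - <<'E'
from h import *
mv([424,-372,230],-2.63)
snap('wrist','w1')
E
```

```text
shift [ 0.34 -0.05  0.11] turn 0.004 rows 0.1 q6 0.34 now [ 426.4 -369.4  229.6] yaw -2.626 t 0.78 F [-0.2  0.1 -0.3] w 91.8
```

View pics/w1.png

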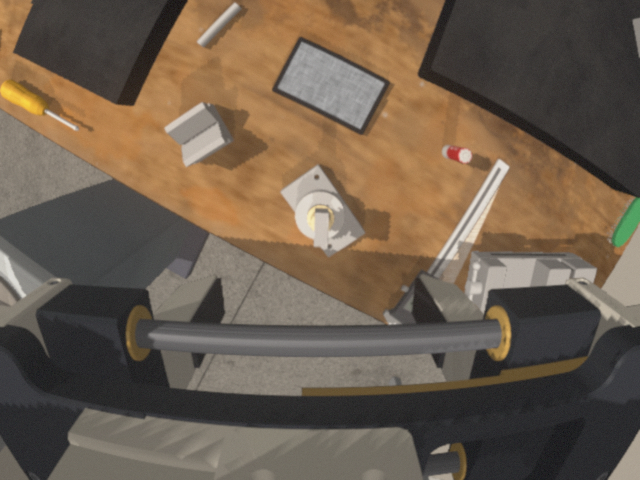

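```bash
python3 - <<'E'
from h import *
crop('w1',(270,155,370,265),7,'w1c')
E
```

```text
(no output)
```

View pics/w1c.png

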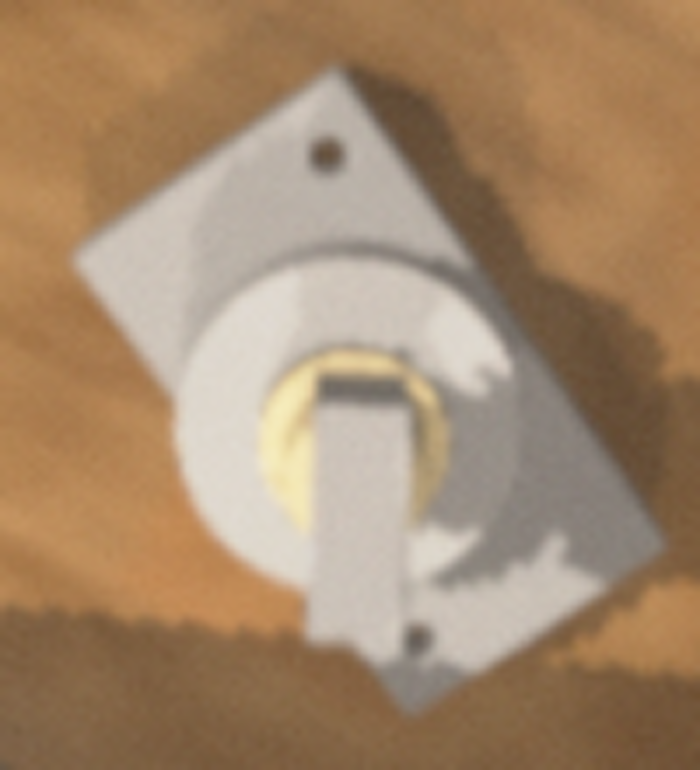

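```bash
cat >>h.py <<'E'
def rectc(cam,name,L,box,f,z):
    P=unproj(cam,uc(L,box,f),z,info(cam,name))
    e=[np.linalg.norm(P[(k+1)%4]-P[k]).round(1) for k in range(4)]
    k=0 if e[0]+e[2]>e[1]+e[3] else 1
    v=(P[(k+1)%4]-P[k])-(P[(k+3)%4]-P[(k+2)%4])
    print(P.mean(0).round(1),[float(x) for x in e],'long ang',np.arctan2(v[1],v[0]).round(3))
E
python3 - <<'E'
from h import *
b=(270,155,370,265)
rectc('wrist','w1',[(316,402),(412,402),(404,650),(308,642)],b,7,70.5)
rectc('wrist','w1',[(338,68),(665,545),(413,713),(75,258)],b,7,12.5)
for p,z in [((355,445),50.5),((346,422),26.5)]: print(unproj('wrist',uc([p],b,7),z,info('wrist','w1')).round(1))
mv([421,-373,150],-2.63)
E
```

```text
[ 420.9 -376.6   70.5] [11.5, 31.4, 11.9, 30.4] long ang -2.655
[ 423.8 -377.9   12.5] [84.0, 44.9, 83.6, 45.9] long ang -2.016
[[ 425.  -373.6   50.5]]
[[ 422.  -374.    26.5]]
shift [0.46 7.96 0.04] turn 0.002 rows 1.3 q6 0.33 now [ 424.9 -370.5  229.6] yaw -2.628 t 0.82 F [-0.1 -0.6 -0.4] w 92.0
```

```bash
python3 - <<'E'
from h import *
mv([421,-376.5,110],-2.655)
E
```

```text
shift [ 0.63 11.96  0.36] turn 0.027 rows 1.9 q6 0.35 now [ 424.9 -370.5  229.6] yaw -2.628 t 0.82 F [-0.1 -0.6 -0.4] w 92.0
```

Request:
apply_moves:
  rows:
    - [[0.3, 5, 0.2], 0.027, 5]
    - [[0.6, 10, 0.35], 0.027, 5]
    - [[0.6, 12, 0.35], 0.027, 5]
    - [[0.6, 12, 0.35], 0.027, 5]

```text
time: 1.32
tool_pos: [419.4, -376.3, 108.1]
tcp_rot: [-1.577, -0.001, -2.656]
contact_force: [0.7, 0.7, -0.2]
grip_width: 56.2
```

```bash
python3 - <<'E'
from h import *
mv([421,-376.5,110],-2.655)
snap('wrist','w2')
E
```

```text
shift [-0.13 -0.19  0.09] turn -0.001 rows 0.0 q6 0.35 now [ 419.4 -376.3  108.1] yaw -2.656 t 1.32 F [ 0.7  0.7 -0.2] w 56.2
```

View pics/w2.png

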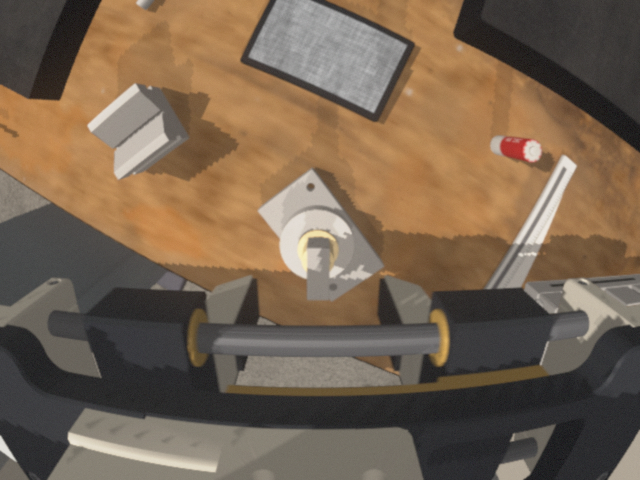

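```bash
python3 - <<'E'
from h import *
crop('w2',(250,160,390,305),5,'w2c')
E
```

```text
(no output)
```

View pics/w2c.png

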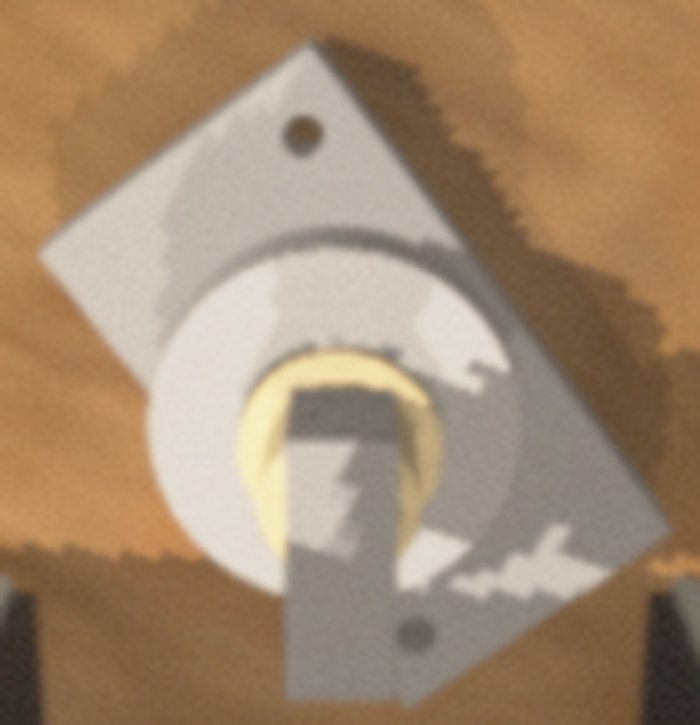

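```bash
python3 - <<'E'
from h import *
b=(250,160,390,305)
rectc('wrist','w2',[(286,440),(396,440),(397,700),(286,698)],b,5,70.5)
rectc('wrist','w2',[(312,42),(668,532),(405,706),(40,255)],b,5,12.5)
for p,z in [((340,450),50.5),((335,424),26.5)]: print(unproj('wrist',uc([p],b,5),z,info('wrist','w2')).round(1))
mv([420.5,-376.5,69],-2.635)
E
```

```text
[ 421.4 -376.4   70.5] [11.4, 30.2, 12.2, 29.9] long ang -2.655
[ 424.  -377.7   12.5] [84.2, 45.6, 83.1, 46.3] long ang -2.022
[[ 427.4 -372.9   50.5]]
[[ 422.8 -374.4   26.5]]
shift [-0.05  4.06 -0.02] turn -0.021 rows 0.7 q6 0.33 now [ 420.3 -377.   109.6] yaw -2.656 t 1.38 F [-0.4  0.2  0.5] w 53.1
```

Request:
apply_moves:
  rows:
    - [[-0.05, 2, -0.05], 0, 4]
    - [[-0.05, 3.5, -0.05], 0, 4]
    - [[-0.05, 4, -0.05], 0, 4]
    - [[-0.05, 4, -0.05], 0, 4]

```text
time: 1.88
tool_pos: [420.5, -376.4, 69.9]
tcp_rot: [-1.574, -0.001, -2.656]
contact_force: [-0.4, 0.1, -0.1]
grip_width: 39.8
```

```bash
python3 - <<'E'
from h import *
mv([421.2,-376.5,69],-2.655)
E
```

```text
shift [-0.06  0.09  0.05] turn -0.001 rows 0.0 q6 0.35 now [ 420.5 -376.4   69.9] yaw -2.656 t 1.88 F [-0.4  0.1 -0.1] w 39.8
```

Request:
apply_moves:
  rows:
    - [[0, 0.05, 0.05], 0, 2]
    - [[0, 0.05, 0.05], 0, 1.6]
    - [[0, 0.05, 0.05], 0, 1]
    - [[0, 0.05, 0.05], 0, 0.8]
    - [[0, 0.05, 0.05], 0, 0.8]

```text
time: 2.5
tool_pos: [420.8, -376.9, 69.5]
tcp_rot: [-1.573, -0.0, -2.656]
contact_force: [0.5, 0.6, 0.2]
grip_width: 11.5
```

Request:
apply_moves:
  rows:
    - [[0, 0, 0], 0, 0.5]
    - [[0, 0, 0], 0, 0.5]
    - [[0, -0.5, 0], 0, 0.5]
    - [[0, -2, 0], 0, 0.5]
    - [[0, -5, 0], 0, 0.5]

```text
time: 3.12
tool_pos: [420.5, -376.5, 120.0]
tcp_rot: [-1.575, -0.001, -2.656]
contact_force: [0.2, 0.9, -0.7]
grip_width: 11.7
```

```bash
python3 - <<'E'
from h import *
mv([390,-200,150],-2.1)
snap('wrist','w3')
E
```

```text
shift [ -5.54  -2.93 -17.05] turn -0.556 rows 3.0 q6 0.06 now [ 420.5 -376.5  120. ] yaw -2.656 t 3.12 F [ 0.2  0.9 -0.7] w 11.7
```

View pics/w3.png

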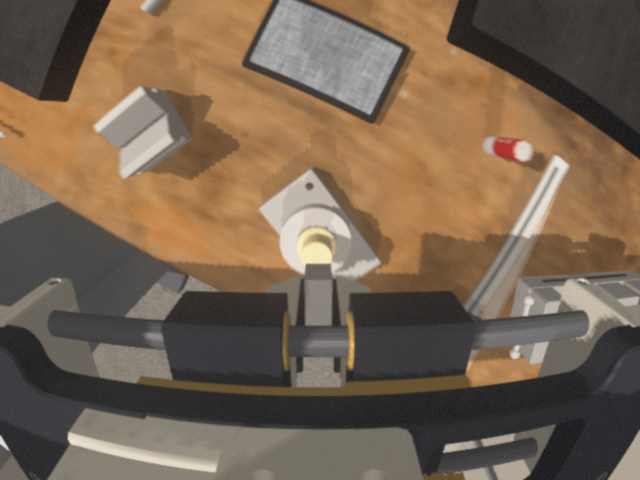

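```bash
cat >>h.py <<'E'
def path(xyz,yaw,n,w):
    s=bot.get_obs(); R=Rn.from_euler('xyz',s['tcp_rot']).as_matrix()
    d=R.T@(np.array(xyz,float)-s['tool_pos'])/10; cy=np.arctan2(R[1,0],R[0,0]); t=(-(yaw-cy)+np.pi)%(2*np.pi)-np.pi
    print([[ (d*k/n).round(1).tolist(),round(t*k/n,2),w] for k in range(1,n+1)],'per row mm,rad',np.linalg.norm(d)*10/n,t/n)
E
python3 - <<'E'
from h import *
path([392,-120,150],-1.82,5,.5)
crop('w3',(250,160,390,290),5,'w3c')
E
```

```text
[[[-1.9, -0.5, -4.9], np.float64(-0.17), 0.5], [[-3.8, -1.0, -9.7], np.float64(-0.33), 0.5], [[-5.6, -1.6, -14.6], np.float64(-0.5), 0.5], [[-7.5, -2.1, -19.4], np.float64(-0.67), 0.5], [[-9.4, -2.6, -24.3], np.float64(-0.84), 0.5]] per row mm,rad 52.28522891172018 -0.16725475918764215
```

View pics/w3c.png

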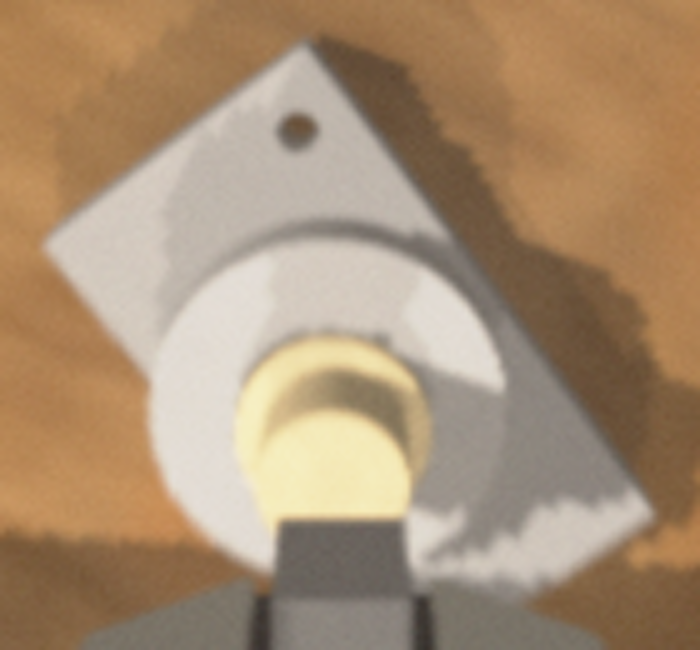

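```bash
python3 - <<'E'
from h import *
b=(250,160,390,290)
for p,z in [((333,485),50.5),((256,485),50.5),((411,485),50.5),((333,433),29),((234,433),29),((433,433),29),((328,415),26.5)]: print(unproj('wrist',uc([p],b,5),z,info('wrist','w3')).round(1))
E
```

```text
[[ 420.5 -376.4   50.5]]
[[ 416.  -368.    50.5]]
[[ 424.9 -384.9   50.5]]
[[ 419.9 -376.4   29. ]]
[[ 413.7 -364.7   29. ]]
[[ 426.2 -388.3   29. ]]
[[ 421.1 -375.    26.5]]
```

Request:
apply_moves:
  rows:
    - [[-1.9, -0.5, -4.9], -0.17, 0.5]
    - [[-3.8, -1, -9.7], -0.33, 0.5]
    - [[-5.6, -1.6, -14.6], -0.5, 0.5]
    - [[-7.5, -2.1, -19.4], -0.67, 0.5]
    - [[-9.4, -2.6, -24.3], -0.84, 0.5]

```text
time: 3.8
tool_pos: [391.9, -118.3, 151.0]
tcp_rot: [-1.566, -0.002, -1.811]
contact_force: [0.8, 0.8, -2.0]
grip_width: 11.4
```

```bash
python3 - <<'E'
from h import *
mv([410,138,120],-1.058)
path([402,120,130],-1.058,5,.5)
E
```

```text
shift [-25.33   3.02  -4.35] turn -0.753 rows 4.1 q6 -0.19 now [ 391.9 -118.3  151. ] yaw -1.811 t 3.8 F [ 0.8  0.8 -2. ] w 11.4
[[[-4.7, 0.4, -0.9], np.float64(-0.15), 0.5], [[-9.4, 0.8, -1.9], np.float64(-0.3), 0.5], [[-14.0, 1.2, -2.8], np.float64(-0.45), 0.5], [[-18.7, 1.6, -3.8], np.float64(-0.6), 0.5], [[-23.4, 2.0, -4.7], np.float64(-0.75), 0.5]] per row mm,rad 47.88197372877689 -0.1506279152885533
```

Request:
apply_moves:
  rows:
    - [[-4.7, 0.4, -0.9], -0.15, 0.5]
    - [[-9.4, 0.8, -1.9], -0.3, 0.5]
    - [[-14, 1.2, -2.8], -0.45, 0.5]
    - [[-18.7, 1.6, -3.8], -0.6, 0.5]
    - [[-23.4, 2, -4.7], -0.75, 0.5]

```text
time: 4.42
tool_pos: [402.3, 121.7, 130.9]
tcp_rot: [-1.567, -0.006, -1.056]
contact_force: [1.1, -1.1, -0.4]
grip_width: 11.6
```

```bash
python3 - <<'E'
from h import *
mv([410,138,100],-1.058)
snap('wrist','w4')
E
```

```text
shift [-1.06  3.09  1.46] turn 0.002 rows 0.6 q6 -0.19 now [402.3 121.7 130.9] yaw -1.056 t 4.42 F [ 1.1 -1.1 -0.4] w 11.6
```

View pics/w4.png

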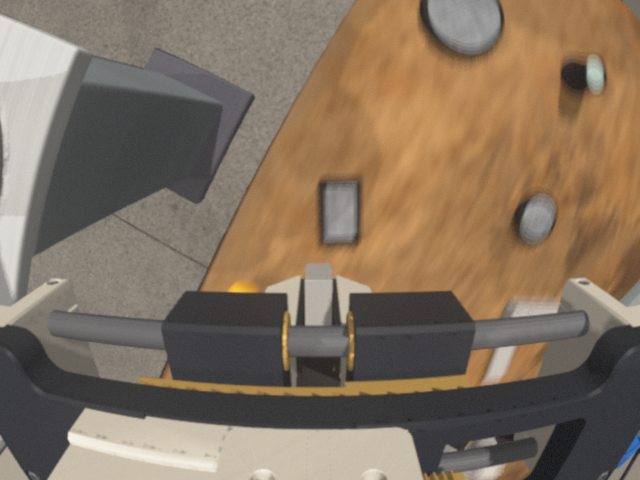

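```bash
python3 - <<'E'
from h import *
snap('wrist','w5')
crop('w5',(300,160,380,260),6,'w5a')
crop('w5',(410,0,570,250),3,'w5b')
a=cv2.imread('pics/w5a.png');b=cv2.imread('pics/w5b.png');H=max(a.shape[0],b.shape[0])
pad=lambda m:cv2.copyMakeBorder(m,0,H-m.shape[0],0,0,cv2.BORDER_CONSTANT)
cv2.imwrite('pics/w5.png',np.hstack([pad(a)[:600],pad(b)[:600]])[:600,:800]);print(a.shape,b.shape)
E
```

```text
(600, 480, 3) (750, 480, 3)
```

View pics/w5a.png

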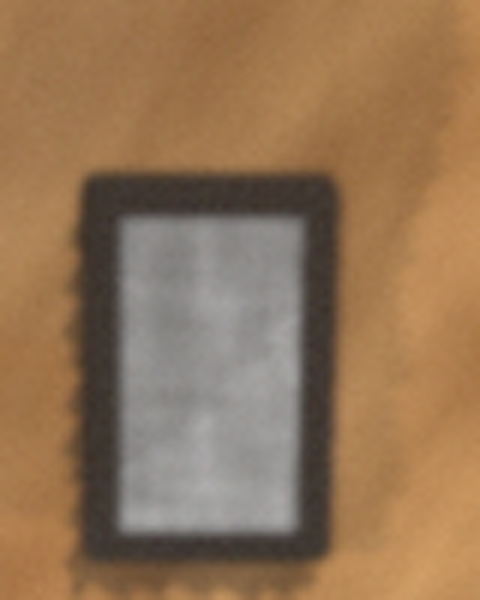

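View pics/w5b.png

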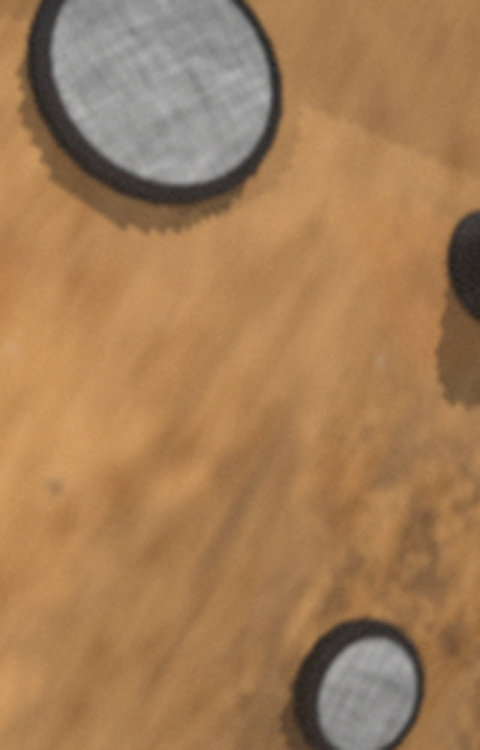

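```bash
python3 - <<'E'
from h import *
rectc('wrist','w5',[(119,216),(304,216),(298,534),(119,532)],(300,160),6,8)
rectc('wrist','w5',[(85,176),(336,176),(327,558),(84,558)],(300,160),6,5)
print(unproj('wrist',uc([(370,695)],(410,0),3),8,info('wrist','w5')))
mv([410,138,60],-1.058)
E
```

```text
[411.2 137.3   8. ] [22.6, 41.1, 22.8, 40.7] long ang -1.045
[411.2 137.2   5. ] [30.9, 49.9, 31.4, 49.7] long ang -1.049
[[561.99785192 216.33028913   8.        ]]
shift [-0.88  7.07  1.38] turn 0.005 rows 1.2 q6 -0.19 now [402.  123.6 130.7] yaw -1.053 t 4.53 F [ 0.1 -0.8 -0.6] w 11.5
```

```bash
python3 - <<'E'
from h import *
path([410.8,137.5,42],-1.05,4,.5)
E
```

```text
[[[-0.2, 2.2, 0.4], np.float64(-0.0), 0.5], [[-0.4, 4.4, 0.7], np.float64(-0.0), 0.5], [[-0.6, 6.7, 1.1], np.float64(-0.0), 0.5], [[-0.8, 8.9, 1.4], np.float64(-0.0), 0.5]] per row mm,rad 22.54231879077942 -0.000838931449649305
```

Request:
apply_moves:
  rows:
    - [[-0.3, 2.2, 0.5], 0, 0.5]
    - [[-0.6, 4.4, 1], 0, 0.5]
    - [[-0.8, 6.7, 1.4], 0, 0.5]
    - [[-0.8, 8.9, 1.4], 0, 0.5]
    - [[-0.8, 8.9, 1.4], 0, 0.5]

```text
time: 5.15
tool_pos: [410.1, 136.7, 41.1]
tcp_rot: [-1.569, -0.004, -1.054]
contact_force: [-0.3, -0.6, -0.7]
grip_width: 12.1
```

```bash
python3 - <<'E'
from h import *
mv([410.8,137.5,28],-1.05)
E
```

```text
shift [-0.04  1.31  0.1 ] turn -0.004 rows 0.2 q6 -0.2 now [410.1 136.7  41.1] yaw -1.054 t 5.15 F [-0.3 -0.6 -0.7] w 12.1
```

Request:
apply_moves:
  rows:
    - [[0, 0.5, 0.1], 0, 0.5]
    - [[0, 1, 0.1], 0, 0.5]
    - [[0, 1.2, 0.1], 0, 0.5]
    - [[0, 1.3, 0.1], 0, 0.5]
    - [[0, 1.3, 0.1], 0, 0.5]

```text
time: 5.78
tool_pos: [411.0, 137.2, 28.2]
tcp_rot: [-1.569, -0.004, -1.054]
contact_force: [0.5, 1.3, -0.6]
grip_width: 11.6
```

Request:
apply_moves:
  rows:
    - [[0, 0.05, 0], 0, 0.5]
    - [[0, 0.1, 0], 0, 0.5]
    - [[0, 0.1, 0], 0, 0.5]

```text
time: 6.15
tool_pos: [411.1, 137.2, 27.3]
tcp_rot: [-1.569, -0.004, -1.054]
contact_force: [-0.1, -0.7, 0.2]
grip_width: 11.6
```

Request:
apply_moves:
  rows:
    - [[0, 0.05, 0], 0, 0.5]
    - [[0, 0.1, 0], 0, 0.5]
    - [[0, 0.1, 0], 0, 0.5]

```text
time: 6.52
tool_pos: [411.2, 137.1, 27.0]
tcp_rot: [-1.569, -0.004, -1.054]
contact_force: [-2.8, -1.5, 12.9]
grip_width: 11.5
```

Contact at 27.0 as predicted. Release slowly.

Request:
apply_moves:
  rows:
    - [[0, -0.05, 0], 0, 0.9]
    - [[0, -0.05, 0], 0, 1.5]
    - [[0, -0.05, 0], 0, 2.5]
    - [[0, -0.05, 0], 0, 4]
    - [[0, -0.1, 0], 0, 4.5]

```text
time: 7.15
tool_pos: [411.1, 137.1, 27.9]
tcp_rot: [-1.569, -0.004, -1.054]
contact_force: [-0.3, -0.1, 0.0]
grip_width: 40.5
```

Request:
apply_moves:
  rows:
    - [[0, -0.5, 0], 0, 4.5]
    - [[0, -3, 0], 0, 5]
    - [[0, -7, 0], 0, 5.5]
    - [[0, -11, 0], 0, 6]
    - [[0, -11, 0], 0, 6]

```text
time: 7.78
tool_pos: [412.5, 137.8, 140.8]
tcp_rot: [-1.563, -0.007, -1.054]
contact_force: [-0.1, 0.6, 0.7]
grip_width: 59.8
```

```bash
python3 - <<'E'
from h import *
snap('wrist','w6',(240,180,400,310),5)
path([400,-120,150],-1.75,5,6)
E
```

```text
[[[4.4, -0.2, -2.7], np.float64(0.14), 6], [[8.7, -0.4, -5.5], np.float64(0.28), 6], [[13.1, -0.6, -8.2], np.float64(0.42), 6], [[17.5, -0.8, -11.0], np.float64(0.56), 6], [[21.8, -1.0, -13.7], np.float64(0.7), 6]] per row mm,rad 51.61574747512874 0.13916343584014124
```

View pics/w6.png

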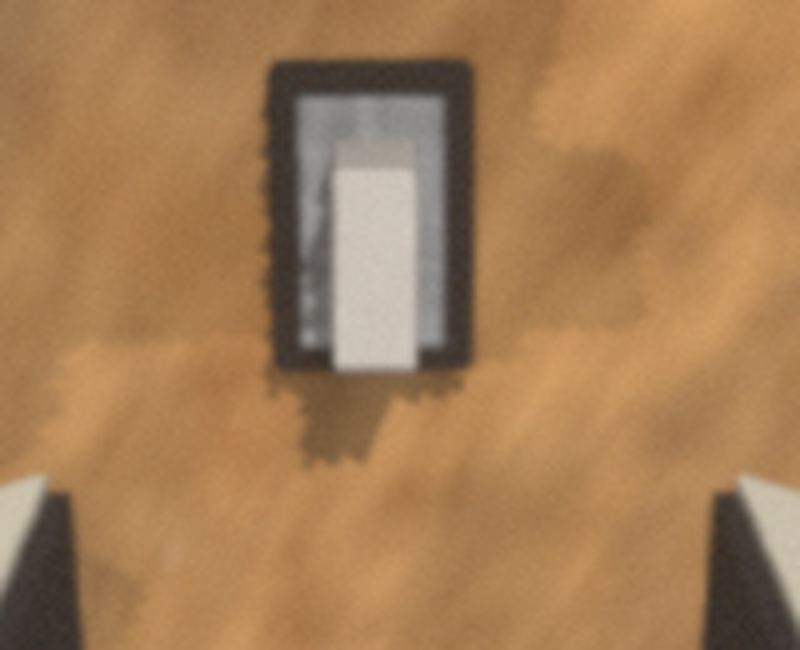

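Request:
apply_moves:
  rows:
    - [[4.4, -0.2, -2.7], 0.14, 6]
    - [[8.7, -0.4, -5.5], 0.28, 6]
    - [[13.1, -0.6, -8.2], 0.42, 6]
    - [[17.5, -0.8, -11], 0.56, 6]
    - [[21.8, -1, -13.7], 0.7, 6]

```text
time: 8.45
tool_pos: [398.8, -121.0, 148.7]
tcp_rot: [-1.566, -0.0, -1.759]
contact_force: [1.5, 0.1, -0.0]
grip_width: 60.1
```

```bash
python3 - <<'E'
from h import *
print(bot.get_obs()['tcp_rot'])
mv([424,-372,230],-2.02)
path([424,-366,140],-2.02,5,6)
E
```

```text
[-1.56556640e+00 -3.73849546e-04 -1.75903054e+00]
shift [24.19 -8.08  7.21] turn 0.261 rows 4.2 q6 -0.27 now [ 398.8 -121.   148.7] yaw -1.759 t 8.45 F [ 1.5  0.1 -0. ] w 60.1
[[[4.7, 0.2, 1.4], np.float64(0.05), 6], [[9.4, 0.4, 2.8], np.float64(0.1), 6], [[14.2, 0.5, 4.2], np.float64(0.16), 6], [[18.9, 0.7, 5.6], np.float64(0.21), 6], [[23.6, 0.9, 7.1], np.float64(0.26), 6]] per row mm,rad 49.290604005091474 0.052193892593378075
```

Request:
apply_moves:
  rows:
    - [[4.7, 0.2, 1.4], 0.05, 6]
    - [[9.4, 0.4, 2.8], 0.1, 6]
    - [[14.2, 0.5, 4.2], 0.16, 6]
    - [[18.9, 0.7, 5.6], 0.21, 6]
    - [[23.6, 0.9, 7.1], 0.26, 6]

```text
time: 9.07
tool_pos: [423.8, -367.2, 138.4]
tcp_rot: [-1.568, 0.002, -2.021]
contact_force: [1.7, -0.3, -0.1]
grip_width: 59.7
```

Request:
apply_moves:
  rows:
    - [[0, 0, 0], 0, 6]
    - [[0, 0, 0], 0, 6]

```text
time: 9.32
tool_pos: [422.9, -366.2, 136.8]
tcp_rot: [-1.572, 0.004, -2.021]
contact_force: [-0.8, 1.0, -0.1]
grip_width: 59.7
```

```bash
python3 - <<'E'
from h import *
snap('wrist','w7',(240,150,400,290),5)
mv([421,-375.5,90],-2.02)
E
```

```text
shift [0.99 4.73 0.22] turn -0.0 rows 0.8 q6 -0.28 now [ 423.2 -365.8  137.3] yaw -2.02 t 9.38 F [-0.7  0.5  0.3] w 60.2
```

View pics/w7.png

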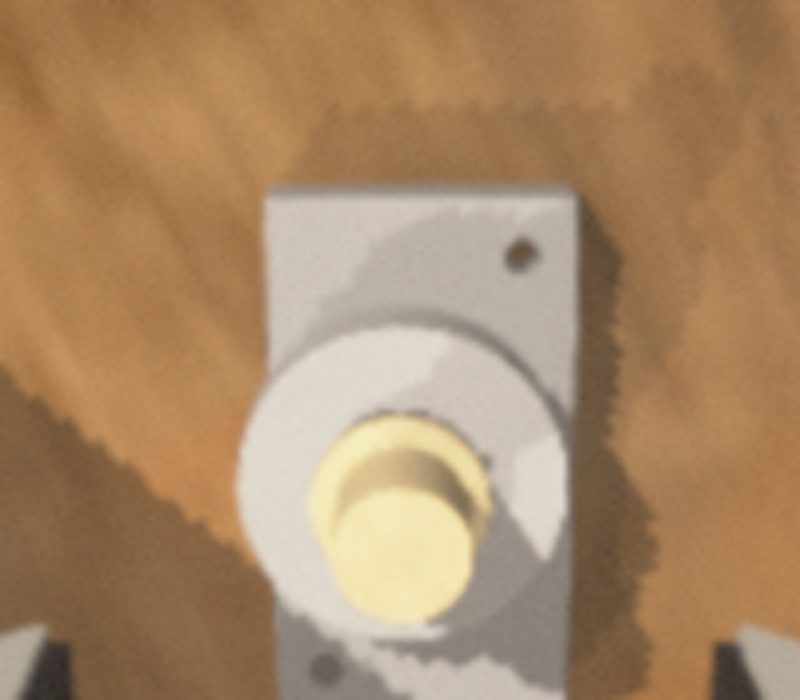

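```bash
python3 - <<'E'
from h import *
for p,z in [((401.5,555),50.5),((400.5,502),29),((402,483),26.5)]: print(unproj('wrist',uc([p],(240,150),5),z,info('wrist','w7')).round(1))
path([421,-376.5,47],-2.02,3,5)
E
```

```text
[[ 421.2 -375.7   50.5]]
[[ 421.2 -375.6   29. ]]
[[ 422.3 -373.9   26.5]]
[[[0.4, 3.0, 0.1], np.float64(-0.0), 5], [[0.7, 6.0, 0.2], np.float64(-0.0), 5], [[1.1, 9.0, 0.3], np.float64(-0.0), 5]] per row mm,rad 30.32134052114168 -0.0001506970395492857
```

Request:
apply_moves:
  rows:
    - [[0.5, 3, 0.2], 0, 5]
    - [[1, 6, 0.2], 0, 5]
    - [[1, 8, 0.2], 0, 5]
    - [[1, 9, 0.2], 0, 5]
    - [[1, 9, 0.2], 0, 5]

```text
time: 10.0
tool_pos: [420.8, -374.5, 47.1]
tcp_rot: [-1.572, 0.004, -2.019]
contact_force: [-0.0, -0.1, -0.0]
grip_width: 50.1
```

```bash
python3 - <<'E'
from h import *
mv([421.2,-375.7,47],-2.02)
E
```

```text
shift [0.09 0.01 0.09] turn 0.001 rows 0.0 q6 -0.28 now [ 420.8 -374.5   47.1] yaw -2.019 t 10.0 F [-0.  -0.1 -0. ] w 50.1
```

Request:
apply_moves:
  rows:
    - [[0.1, 0, 0.1], 0, 4]
    - [[0.1, 0, 0.1], 0, 3]
    - [[0.1, 0, 0.1], 0, 2.5]
    - [[0.1, 0, 0.1], 0, 2]
    - [[0.1, 0, 0.1], 0, 1.7]

```text
time: 10.62
tool_pos: [421.2, -375.8, 47.4]
tcp_rot: [-1.572, 0.004, -2.019]
contact_force: [-1.1, 0.8, 4.3]
grip_width: 21.9
```

Request:
apply_moves:
  rows:
    - [[0, 0, 0], 0, 1.2]
    - [[0, 0, 0], 0, 1.2]
    - [[0, -0.4, 0], 0, 1.2]
    - [[0, -2, 0], 0, 1.2]
    - [[0, -6, 0], 0, 1.2]

```text
time: 11.25
tool_pos: [420.5, -375.3, 107.2]
tcp_rot: [-1.575, 0.005, -2.02]
contact_force: [0.1, -0.8, -0.6]
grip_width: 21.5
```

```bash
python3 - <<'E'
from h import *
snap('wrist','w8',(240,150,400,290),5)
path([392,-120,150],-1.8,5,1.2)
E
```

```text
[[[-4.4, -0.7, -2.8], np.float64(-0.04), 1.2], [[-8.8, -1.5, -5.6], np.float64(-0.09), 1.2], [[-13.1, -2.2, -8.4], np.float64(-0.13), 1.2], [[-17.5, -2.9, -11.2], np.float64(-0.18), 1.2], [[-21.9, -3.7, -13.9], np.float64(-0.22), 1.2]] per row mm,rad 52.449199700460454 -0.043870500224078235
```

View pics/w8.png

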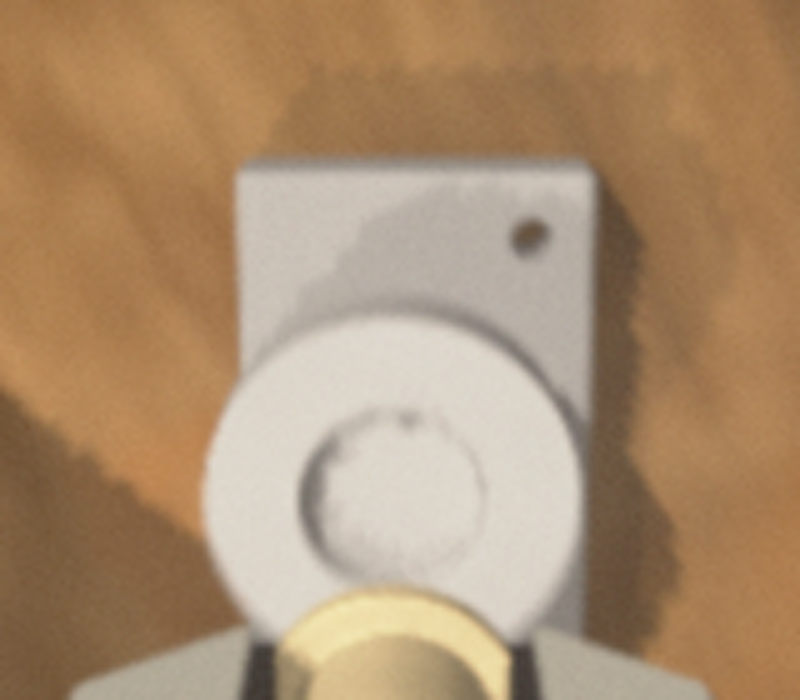

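Request:
apply_moves:
  rows:
    - [[-4.4, -0.7, -2.8], -0.04, 1.2]
    - [[-8.8, -1.5, -5.6], -0.09, 1.2]
    - [[-13.1, -2.2, -8.4], -0.13, 1.2]
    - [[-17.5, -2.9, -11.2], -0.18, 1.2]
    - [[-21.9, -3.7, -13.9], -0.22, 1.2]

```text
time: 11.92
tool_pos: [392.3, -118.8, 151.4]
tcp_rot: [-1.563, -0.001, -1.798]
contact_force: [1.4, -0.6, 0.2]
grip_width: 21.5
```

```bash
python3 - <<'E'
from h import *
print(unproj('wrist',uc([(393,493)],(240,150),5),26.5,info('wrist','w8')).round(1))
path([410,120,150],-1.5,5,1.2)
E
```

```text
[[ 422.1 -374.6   26.5]]
[[[-4.7, 0.0, -0.7], np.float64(-0.06), 1.2], [[-9.5, 0.0, -1.5], np.float64(-0.12), 1.2], [[-14.2, 0.1, -2.2], np.float64(-0.18), 1.2], [[-18.9, 0.1, -2.9], np.float64(-0.24), 1.2], [[-23.7, 0.1, -3.7], np.float64(-0.3), 1.2]] per row mm,rad 47.89700084857332 -0.05968510025700091
```

Request:
apply_moves:
  rows:
    - [[-4.7, 0, -0.7], -0.06, 1.2]
    - [[-9.5, 0, -1.5], -0.12, 1.2]
    - [[-14.2, 0.1, -2.2], -0.18, 1.2]
    - [[-18.9, 0.1, -2.9], -0.24, 1.2]
    - [[-23.7, 0.1, -3.7], -0.3, 1.2]

```text
time: 12.55
tool_pos: [410.2, 122.0, 151.1]
tcp_rot: [-1.561, -0.003, -1.496]
contact_force: [1.0, 0.0, -0.9]
grip_width: 21.5
```

```bash
python3 - <<'E'
from h import *
print(bot.get_obs()['tcp_rot'])
path([561,216.8,100],-1.5,4,1.2)
E
```

```text
[-1.561225   -0.00282853 -1.49648932]
[[[-2.1, 1.3, 3.9], np.float64(0.0), 1.2], [[-4.2, 2.6, 7.8], np.float64(0.0), 1.2], [[-6.3, 3.9, 11.8], np.float64(0.0), 1.2], [[-8.3, 5.2, 15.7], np.float64(0.0), 1.2]] per row mm,rad 46.32632175581111 0.0008776709871476385
```

Request:
apply_moves:
  rows:
    - [[-2.1, 0.5, 3.9], 0, 1.2]
    - [[-4.2, 1.5, 7.8], 0, 1.2]
    - [[-6.3, 3, 11.8], 0, 1.2]
    - [[-8.3, 5.2, 15.7], 0, 1.2]
    - [[-8.3, 5.2, 15.7], 0, 1.2]

```text
time: 13.18
tool_pos: [562.2, 217.4, 98.6]
tcp_rot: [-1.563, -0.003, -1.496]
contact_force: [-0.2, -1.0, -1.0]
grip_width: 21.7
```

```bash
python3 - <<'E'
from h import *
mv([561,216.8,45],-1.5);print(bot.get_obs()['tcp_rot'])
snap('wrist','w9')
E
```

```text
shift [ 0.04  5.36 -0.16] turn 0.004 rows 0.9 q6 0.3 now [562.2 217.4  98.6] yaw -1.496 t 13.18 F [-0.2 -1.  -1. ] w 21.7
[-1.56270687 -0.00294463 -1.4955062 ]
```

View pics/w9.png

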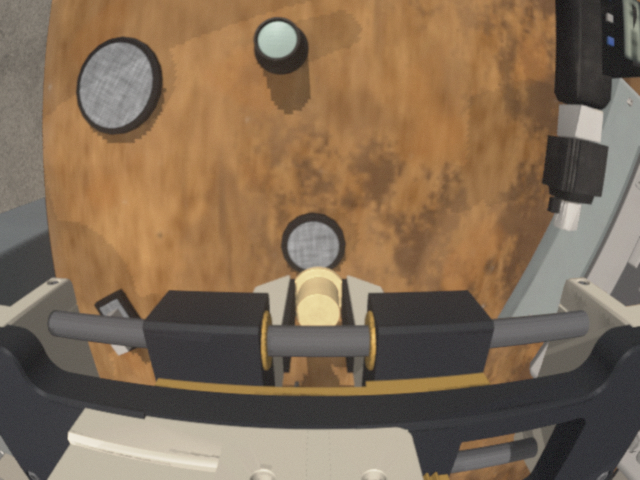

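```bash
python3 - <<'E'
from h import *
I=info('wrist','w9')
for p in [(313.5,245),(286,245),(341,245),(120,84)]: print(unproj('wrist',[p],8,I).round(1))
th=np.linspace(0,2*np.pi,9)[:-1]
print(proj('wrist',np.c_[561+18.5*np.cos(th),216.8+18.5*np.sin(th),8+0*th],I).round(0).tolist())
E
```

```text
[[561.1 216.2   8. ]]
[[542.7 214.8   8. ]]
[[579.4 217.5   8. ]]
[[421.3 320.5   8. ]]
[[341.0, 246.0], [335.0, 227.0], [315.0, 217.0], [295.0, 224.0], [286.0, 242.0], [293.0, 261.0], [311.0, 270.0], [331.0, 264.0]]
```

Request:
apply_moves:
  rows:
    - [[0, 3, -0.1], 0, 1.2]
    - [[0, 5, -0.1], 0, 1.2]
    - [[0, 6, -0.1], 0, 1.2]
    - [[0, 6.6, -0.1], 0, 1.2]
    - [[0, 6.6, -0.1], 0, 1.2]

```text
time: 13.85
tool_pos: [560.9, 216.4, 34.3]
tcp_rot: [-1.562, -0.003, -1.496]
contact_force: [-0.6, 0.1, -0.2]
grip_width: 21.4
```

```bash
python3 - <<'E'
from h import *
mv([561,216.5,28.9],-1.5);print(bot.get_obs()['tcp_rot'])
E
```

```text
shift [-0.01  0.54  0.01] turn 0.004 rows 0.1 q6 0.3 now [560.9 216.4  34.3] yaw -1.496 t 13.85 F [-0.6  0.1 -0.2] w 21.4
[-1.56204671 -0.0030171  -1.49587306]
```

Request:
apply_moves:
  rows:
    - [[0, 0.2, 0], 0, 1.2]
    - [[0, 0.3, 0], 0, 1.2]
    - [[0, 0.4, 0], 0, 1.2]
    - [[0, 0.5, 0], 0, 1.2]
    - [[0, 0.5, 0], 0, 1.2]

```text
time: 14.48
tool_pos: [560.8, 216.4, 29.2]
tcp_rot: [-1.562, -0.003, -1.496]
contact_force: [0.2, 0.5, -0.6]
grip_width: 21.6
```

Request:
apply_moves:
  rows:
    - [[0, 0.05, 0], 0, 1.2]
    - [[0, 0.1, 0], 0, 1.2]
    - [[0, 0.1, 0], 0, 1.2]

```text
time: 14.85
tool_pos: [561.0, 216.4, 28.9]
tcp_rot: [-1.562, -0.003, -1.496]
contact_force: [-2.5, -1.4, 5.1]
grip_width: 21.6
```

Contact. Release.

Request:
apply_moves:
  rows:
    - [[0, 0.03, 0], 0, 1.9]
    - [[0, 0.03, 0], 0, 2.3]
    - [[0, 0, 0], 0, 3.2]
    - [[0, 0, 0], 0, 4.5]
    - [[0, -0.1, 0], 0, 5]

```text
time: 15.48
tool_pos: [560.9, 216.4, 29.7]
tcp_rot: [-1.562, -0.003, -1.496]
contact_force: [0.4, 0.1, -0.1]
grip_width: 47.3
```

Request:
apply_moves:
  rows:
    - [[0, -0.5, 0], 0, 5]
    - [[0, -3, 0], 0, 5]
    - [[0, -8, 0], 0, 6]
    - [[0, -12, 0], 0, 7]
    - [[0, -12, 0], 0, 8]

```text
time: 16.1
tool_pos: [561.8, 217.2, 153.7]
tcp_rot: [-1.554, -0.002, -1.496]
contact_force: [0.4, -0.4, -0.2]
grip_width: 75.4
```

```bash
python3 - <<'E'
from h import *
mv([561,216.5,150],-1.5);print(bot.get_obs()['tcp_rot'])
snap('wrist','w10',(240,180,400,300),5)
path([415,110,150],-1.6,4,8)
E
```

```text
shift [ 0.06  0.37 -0.09] turn 0.004 rows 0.1 q6 0.3 now [561.8 217.2 153.7] yaw -1.496 t 16.1 F [ 0.4 -0.4 -0.2] w 75.4
[-1.55445242 -0.00179461 -1.49572955]
[[[2.4, -0.0, -3.8], np.float64(0.03), 8], [[4.8, -0.0, -7.7], np.float64(0.05), 8], [[7.2, -0.0, -11.5], np.float64(0.08), 8], [[9.6, -0.0, -15.3], np.float64(0.1), 8]] per row mm,rad 45.13117216108981 0.026076976781797212
```

View pics/w10.png

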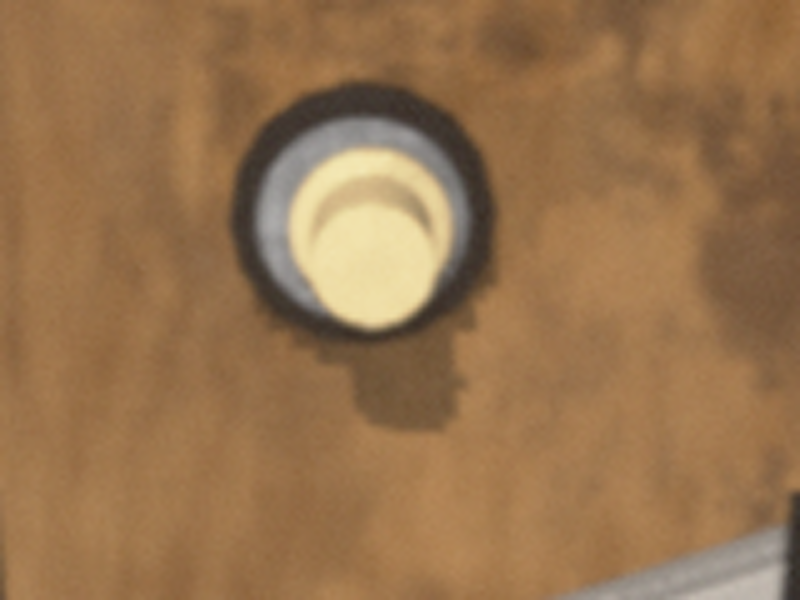

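Request:
apply_moves:
  rows:
    - [[2.4, 0, -3.8], 0.03, 8]
    - [[4.8, 0, -7.7], 0.05, 8]
    - [[7.2, 0, -11.5], 0.08, 8]
    - [[9.6, 0, -15.3], 0.1, 8]
    - [[9.6, 0, -15.3], 0.1, 8]

```text
time: 16.77
tool_pos: [411.9, 108.5, 148.5]
tcp_rot: [-1.563, -0.002, -1.597]
contact_force: [0.4, 0.2, -0.2]
grip_width: 80.3
```

```bash
python3 - <<'E'
from h import *
print(bot.get_obs()['tcp_rot'])
path([400,-130,150],-1.8,5,8)
E
```

```text
[-1.56324191 -0.00198471 -1.59740155]
[[[4.8, -0.0, -0.1], np.float64(0.04), 8], [[9.6, -0.0, -0.2], np.float64(0.08), 8], [[14.3, -0.1, -0.3], np.float64(0.12), 8], [[19.1, -0.1, -0.4], np.float64(0.16), 8], [[23.9, -0.1, -0.6], np.float64(0.2), 8]] per row mm,rad 47.76663705550359 0.040519689737630496
```

Request:
apply_moves:
  rows:
    - [[4.8, 0, -0.1], 0.04, 8]
    - [[9.6, 0, -0.2], 0.08, 8]
    - [[14.3, 0, -0.3], 0.12, 8]
    - [[19.1, 0, -0.4], 0.16, 8]
    - [[23.9, 0, -0.6], 0.2, 8]

```text
time: 17.4
tool_pos: [400.0, -131.8, 148.3]
tcp_rot: [-1.563, -0.0, -1.798]
contact_force: [0.5, -0.2, -0.4]
grip_width: 79.9
```

```bash
python3 - <<'E'
from h import *
print(bot.get_obs()['tcp_rot'])
path([423,-371,120],-2.02,4,8)
E
```

```text
[-1.56333060e+00 -1.42346347e-04 -1.79835142e+00]
[[[5.7, 0.7, 1.9], np.float64(0.06), 8], [[11.4, 1.4, 3.8], np.float64(0.11), 8], [[17.1, 2.2, 5.7], np.float64(0.17), 8], [[22.8, 2.9, 7.6], np.float64(0.22), 8]] per row mm,rad 60.50149089595476 0.05541214559547625
```

Request:
apply_moves:
  rows:
    - [[5.5, 0.7, 1.9], 0.06, 8]
    - [[11, 1.4, 3.8], 0.11, 8]
    - [[17, 2.2, 5.7], 0.17, 8]
    - [[22.8, 2.9, 7.6], 0.22, 8]
    - [[22.8, 2.9, 7.6], 0.22, 8]

```text
time: 18.02
tool_pos: [422.9, -374.9, 117.6]
tcp_rot: [-1.564, 0.001, -2.022]
contact_force: [-0.3, 0.8, 0.5]
grip_width: 80.4
```

Request:
apply_moves:
  rows:
    - [[0, 0, 0], 0, 8]
    - [[0, 0, 0], 0, 8]

```text
time: 18.27
tool_pos: [423.2, -373.8, 117.2]
tcp_rot: [-1.565, 0.002, -2.021]
contact_force: [-0.1, 1.2, 0.1]
grip_width: 79.8
```

```bash
python3 - <<'E'
from h import *
print(bot.get_obs()['tcp_rot'])
snap('wrist','w11',(240,140,400,300),4.5)
mv([422.2,-374.5,60],-2.02)
E
```

```text
[-1.56492225e+00  1.89743650e-03 -2.02119300e+00]
shift [ 0.12  5.75 -0.1 ] turn -0.001 rows 0.9 q6 -0.28 now [ 423.2 -373.8  117.6] yaw -2.021 t 18.32 F [-0.8  0.1  0.1] w 79.8
```

View pics/w11.png

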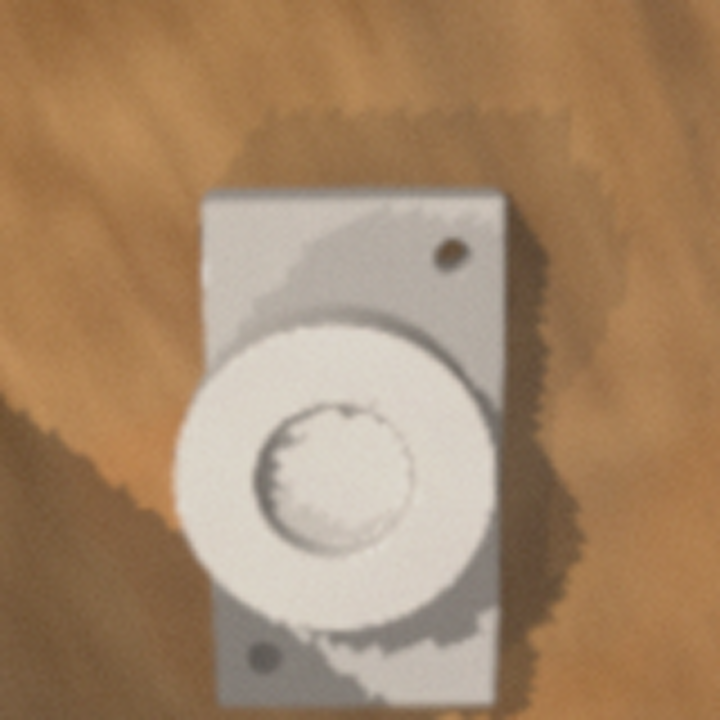

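```bash
python3 - <<'E'
from h import *
I=info('wrist','w11');b=(240,140);f=4.5
for p in [(336,477),(174,477),(498,477)]: print(unproj('wrist',uc([p],b,f),26.5,I).round(1))
rectc('wrist','w11',[(203,200),(503,198),(495,705),(218,705)],b,f,12.5)
path([422,-375,30],-2.02,3,8)
E
```

```text
[[ 422.4 -374.1   26.5]]
[[ 400.7 -363.5   26.5]]
[[ 444.1 -384.6   26.5]]
[ 423.9 -377.6   12.5] [45.3, 84.4, 46.0, 83.9] long ang -2.014
[[[0.1, 2.9, -0.0], np.float64(-0.0), 8], [[0.1, 5.8, -0.1], np.float64(-0.0), 8], [[0.2, 8.8, -0.1], np.float64(-0.0), 8]] per row mm,rad 29.190541086263533 -0.0003389523526666771
```

Request:
apply_moves:
  rows:
    - [[0.05, 3, -0.1], 0, 8]
    - [[0.05, 5.5, -0.1], 0, 7.5]
    - [[0.05, 7.5, -0.1], 0, 7]
    - [[0.05, 8.6, -0.1], 0, 7]
    - [[0.05, 8.6, -0.1], 0, 7]

```text
time: 18.95
tool_pos: [422.7, -373.2, 31.4]
tcp_rot: [-1.565, 0.002, -2.02]
contact_force: [-0.4, -0.2, 0.4]
grip_width: 69.6
```

```bash
python3 - <<'E'
from h import *
mv([422.3,-374.4,30],-2.02);print(bot.get_obs()['tcp_rot'])
E
```

```text
shift [0.13 0.14 0.01] turn -0.0 rows 0.0 q6 -0.28 now [ 422.7 -373.2   31.4] yaw -2.02 t 18.95 F [-0.4 -0.2  0.4] w 69.6
[-1.56525028  0.00205394 -2.02013816]
```

Request:
apply_moves:
  rows:
    - [[0.1, 0.15, 0], 0, 6]
    - [[0.1, 0.15, 0], 0, 5.5]
    - [[0.1, 0.15, 0], 0, 5]
    - [[0.1, 0.15, 0], 0, 4.7]
    - [[0.1, 0.15, 0], 0, 4.5]

```text
time: 19.58
tool_pos: [422.1, -374.0, 30.1]
tcp_rot: [-1.566, 0.002, -2.02]
contact_force: [-1.6, 0.2, 3.2]
grip_width: 46.4
```

Request:
apply_moves:
  rows:
    - [[0, 0, 0], 0, 4]
    - [[0, 0, 0], 0, 4]
    - [[0, 0, 0], 0, 4]

```text
time: 19.95
tool_pos: [422.1, -374.1, 30.1]
tcp_rot: [-1.566, 0.002, -2.02]
contact_force: [-1.4, 1.0, 2.6]
grip_width: 46.5
```

Request:
apply_moves:
  rows:
    - [[0, -0.3, 0], 0, 4]
    - [[0, -1, 0], 0, 4]
    - [[0, -3, 0], 0, 4]
    - [[0, -6, 0], 0, 4]
    - [[0, -8, 0], 0, 4]

```text
time: 20.58
tool_pos: [422.0, -374.4, 111.8]
tcp_rot: [-1.564, 0.001, -2.02]
contact_force: [0.3, -0.1, -0.6]
grip_width: 46.4
```

```bash
python3 - <<'E'
from h import *
snap('wrist','w12')
path([392,-120,150],-1.9,5,4)
E
```

```text
[[[-4.3, -0.7, -2.8], np.float64(-0.02), 4], [[-8.7, -1.5, -5.5], np.float64(-0.05), 4], [[-13.0, -2.2, -8.3], np.float64(-0.07), 4], [[-17.3, -3.0, -11.1], np.float64(-0.1), 4], [[-21.7, -3.7, -13.8], np.float64(-0.12), 4]] per row mm,rad 51.92556292774107 -0.024017494012913244
```

View pics/w12.png

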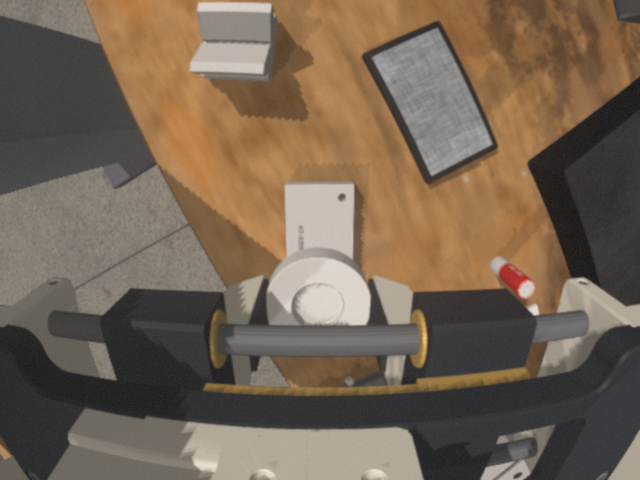

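Request:
apply_moves:
  rows:
    - [[-4.3, -0.7, -2.8], -0.02, 4]
    - [[-8.7, -1.5, -5.5], -0.05, 4]
    - [[-13, -2.2, -8.3], -0.07, 4]
    - [[-17.3, -3, -11.1], -0.1, 4]
    - [[-21.7, -3.7, -13.8], -0.12, 4]

```text
time: 21.25
tool_pos: [392.1, -118.2, 150.0]
tcp_rot: [-1.56, -0.001, -1.9]
contact_force: [0.4, 0.3, -0.6]
grip_width: 46.3
```

```bash
python3 - <<'E'
from h import *
print(bot.get_obs()['tcp_rot'])
path([395,130,150],-1.4,5,4)
E
```

```text
[-1.55989519e+00 -1.32049380e-03 -1.89985271e+00]
[[[-4.7, -0.0, -1.5], np.float64(-0.1), 4], [[-9.4, -0.0, -3.1], np.float64(-0.2), 4], [[-14.2, -0.1, -4.6], np.float64(-0.3), 4], [[-18.9, -0.1, -6.2], np.float64(-0.4), 4], [[-23.6, -0.1, -7.7], np.float64(-0.5), 4]] per row mm,rad 49.64595931243989 -0.09997054232063425
```

Request:
apply_moves:
  rows:
    - [[-4.7, 0, -1.5], -0.1, 4]
    - [[-9.4, 0, -3.1], -0.2, 4]
    - [[-14.2, 0, -4.6], -0.3, 4]
    - [[-18.9, 0, -6.2], -0.4, 4]
    - [[-23.6, 0, -7.7], -0.5, 4]

```text
time: 21.88
tool_pos: [395.3, 131.7, 148.9]
tcp_rot: [-1.561, -0.006, -1.397]
contact_force: [1.1, 0.8, -1.2]
grip_width: 46.1
```

```bash
python3 - <<'E'
from h import *
print(bot.get_obs()['tcp_rot'])
path([416,320,130],-0.9,4,4)
E
```

```text
[-1.561124   -0.00644453 -1.39653427]
[[[-4.6, 0.5, 1.3], np.float64(-0.12), 4], [[-9.1, 0.9, 2.6], np.float64(-0.25), 4], [[-13.7, 1.4, 4.0], np.float64(-0.37), 4], [[-18.2, 1.8, 5.3], np.float64(-0.5), 4]] per row mm,rad 47.59936843389481 -0.1241335675820705
```

Request:
apply_moves:
  rows:
    - [[-4.6, 0.2, 1.3], -0.12, 4]
    - [[-9.1, 0.5, 2.6], -0.25, 4]
    - [[-13.7, 1, 4], -0.37, 4]
    - [[-18.2, 1.8, 5.3], -0.5, 4]
    - [[-18.2, 1.8, 5.3], -0.5, 4]

```text
time: 22.5
tool_pos: [415.7, 322.5, 129.3]
tcp_rot: [-1.565, -0.01, -0.892]
contact_force: [-0.3, -0.3, -0.8]
grip_width: 46.4
```

```bash
python3 - <<'E'
from h import *
s=bot.get_obs();print(s['tcp_rot'],s['tool_pos'])
snap('wrist','w13')
E
```

```text
[-1.56549524 -0.00984387 -0.89217188] [415.73244311 322.52441687 129.2737624 ]
```

View pics/w13.png

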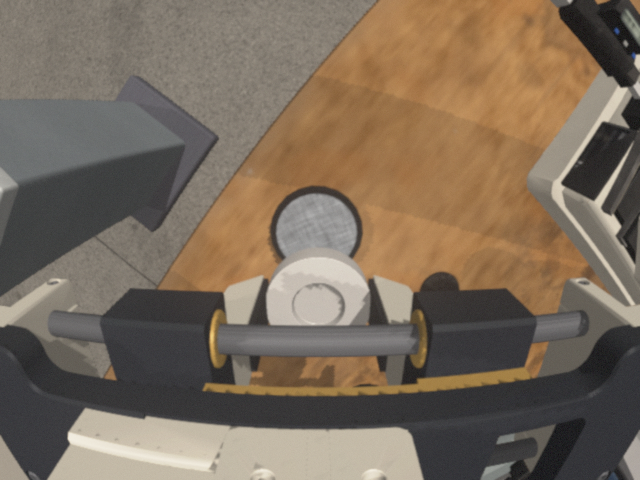

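```bash
python3 - <<'E'
from h import *
from scipy.optimize import least_squares
I=info('wrist','w13')
crop('w13',(255,170,375,260),6,'w13c')
L=unproj('wrist',[(270,230),(362,230),(316,186)],4,I); 
print(L.round(1))
f=least_squares(lambda c:np.linalg.norm(L[:,:2]-c,axis=1)-35,[416,321]);print(f.x,f.fun)
E
```

```text
[[389.5 298.7   4. ]
 [444.  342.5   4. ]
 [395.6 346.8   4. ]]
[417.55321552 319.56081951] [-0.00205573 -0.00205569  0.00015478]
```

View pics/w13c.png

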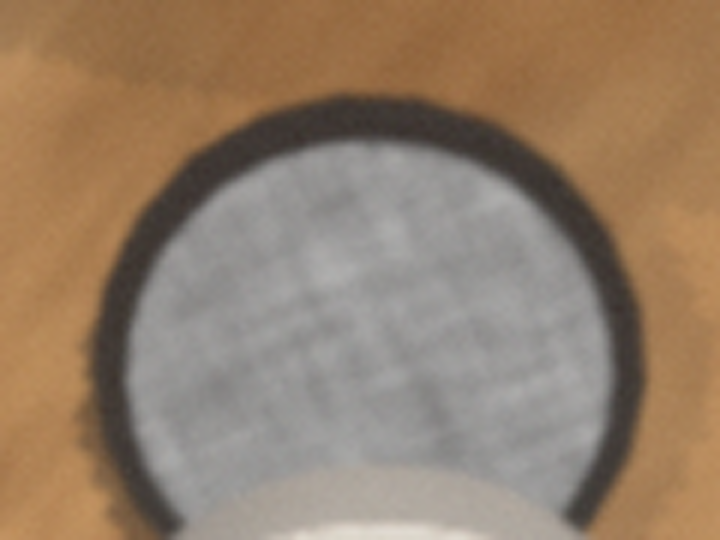

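```bash
python3 - <<'E'
from h import *
path([417,320.3,60],-.4,4,4)
E
```

```text
[[[0.0, 1.7, 0.0], np.float64(-0.12), 4], [[0.0, 3.5, 0.0], np.float64(-0.25), 4], [[0.0, 5.2, 0.0], np.float64(-0.37), 4], [[0.1, 6.9, 0.0], np.float64(-0.49), 4]] per row mm,rad 17.368678161596122 -0.12365648646417204
```

Request:
apply_moves:
  rows:
    - [[0, 1.7, 0], -0.12, 4]
    - [[0, 3.5, 0], -0.25, 4]
    - [[0, 5.2, 0], -0.37, 4]
    - [[0.1, 6.9, 0], -0.49, 4]
    - [[0.1, 6.9, 0], -0.49, 4]

```text
time: 23.18
tool_pos: [416.2, 318.2, 59.7]
tcp_rot: [-1.574, -0.009, -0.408]
contact_force: [-0.3, 0.3, -1.5]
grip_width: 46.2
```

```bash
python3 - <<'E'
from h import *
s=bot.get_obs();print(s['tcp_rot'],s['tool_pos'])
mv([417,320.3,26.5],-.4)
E
```

```text
[-1.57428848 -0.00940856 -0.40766963] [416.18533205 318.17724936  59.69743158]
shift [-0.04  3.32  0.24] turn -0.008 rows 0.5 q6 -0.52 now [416.2 318.2  59.7] yaw -0.408 t 23.18 F [-0.3  0.3 -1.5] w 46.2
```

Request:
apply_moves:
  rows:
    - [[0, 1, 0.1], 0, 4]
    - [[0, 2, 0.2], 0, 4]
    - [[0, 2.7, 0.2], 0, 4]
    - [[0, 3.1, 0.2], 0, 4]
    - [[0, 3.1, 0.2], 0, 4]

```text
time: 23.8
tool_pos: [417.1, 319.8, 28.4]
tcp_rot: [-1.575, -0.009, -0.408]
contact_force: [-0.8, 0.7, -1.4]
grip_width: 46.7
```

Request:
apply_moves:
  rows:
    - [[0, 0.1, 0], 0, 4]
    - [[0, 0.2, 0], 0, 4]
    - [[0, 0.2, 0], 0, 4]

```text
time: 24.18
tool_pos: [417.1, 319.8, 26.5]
tcp_rot: [-1.575, -0.009, -0.408]
contact_force: [0.2, 0.3, -1.5]
grip_width: 46.0
```

Request:
apply_moves:
  rows:
    - [[0, 0.03, 0], 0, 4]
    - [[0, 0.06, 0], 0, 4]
    - [[0, 0.08, 0], 0, 4]
    - [[0, 0.08, 0], 0, 4]

```text
time: 24.68
tool_pos: [417.2, 319.8, 25.8]
tcp_rot: [-1.575, -0.009, -0.408]
contact_force: [0.0, -0.0, 0.6]
grip_width: 46.2
```

Request:
apply_moves:
  rows:
    - [[0, 0.03, 0], 0, 4]
    - [[0, 0.06, 0], 0, 4]
    - [[0, 0.06, 0], 0, 4]

```text
time: 25.05
tool_pos: [417.2, 319.8, 25.6]
tcp_rot: [-1.574, -0.009, -0.408]
contact_force: [-0.3, -2.8, 5.2]
grip_width: 46.0
```

Contact. Release.

Request:
apply_moves:
  rows:
    - [[0, 0.03, 0], 0, 4.5]
    - [[0, 0.03, 0], 0, 4.8]
    - [[0, 0, 0], 0, 5.5]
    - [[0, 0, 0], 0, 6.5]
    - [[0, -0.1, 0], 0, 7]

```text
time: 25.68
tool_pos: [417.2, 319.7, 26.5]
tcp_rot: [-1.575, -0.009, -0.408]
contact_force: [-0.6, 0.9, 0.5]
grip_width: 68.4
```

Request:
apply_moves:
  rows:
    - [[0, -0.5, 0], 0, 7]
    - [[0, -3, 0], 0, 7]
    - [[0, -8, 0], 0, 7]
    - [[0, -12, 0], 0, 7]
    - [[0, -12, 0], 0, 7]

```text
time: 26.3
tool_pos: [417.9, 321.6, 150.0]
tcp_rot: [-1.569, -0.014, -0.408]
contact_force: [0.1, -0.1, -0.2]
grip_width: 69.9
```

```bash
python3 - <<'E'
from h import *
print(bot.get_obs()['tcp_rot'])
snap('wrist','w14',(240,170,400,300),5)
path([400,110,150],-1.25,5,7)
E
```

```text
[-1.56866245 -0.01370699 -0.40766035]
[[[1.4, -0.0, -4.0], np.float64(0.17), 7], [[2.7, -0.0, -8.0], np.float64(0.34), 7], [[4.1, -0.1, -12.0], np.float64(0.51), 7], [[5.5, -0.1, -16.0], np.float64(0.67), 7], [[6.8, -0.1, -20.0], np.float64(0.84), 7]] per row mm,rad 42.33300478371749 0.1684638940103304
```

View pics/w14.png

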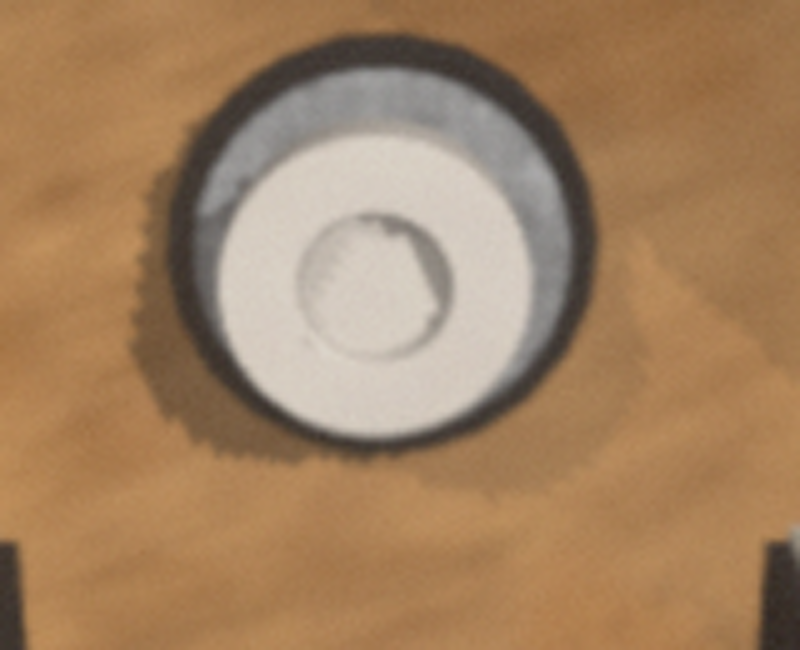

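```bash
python3 - <<'E'
from h import *
from scipy.optimize import least_squares
I=info('wrist','w14');u=lambda L,z:unproj('wrist',uc(L,(240,170),5),z,I)
print('ring',u([(375,284)],22).round(1))
L=u([(193,237),(572,237),(382,67)],8);f=least_squares(lambda c:np.linalg.norm(L[:,:2]-c[:2],axis=1)-c[2],[416,321,31]);print(f.x)
E
```

```text
ring [[417.5 319.   22. ]]
[417.26953765 320.31425084  30.39882087]
```

Request:
apply_moves:
  rows:
    - [[1.4, 0, -4], 0.17, 7]
    - [[2.7, 0, -8], 0.34, 7]
    - [[4.1, 0, -12], 0.51, 7]
    - [[5.5, 0, -16], 0.67, 7]
    - [[6.8, 0, -20], 0.84, 7]

```text
time: 26.98
tool_pos: [398.9, 109.0, 147.8]
tcp_rot: [-1.565, -0.008, -1.253]
contact_force: [0.4, -0.6, 0.6]
grip_width: 70.2
```

```bash
python3 - <<'E'
from h import *
print(bot.get_obs()['tcp_rot'])
path([400,-130,150],-1.8,5,8)
E
```

```text
[-1.56535755 -0.00781151 -1.25300276]
[[[4.5, -0.0, -1.5], np.float64(0.11), 8], [[9.1, -0.0, -2.9], np.float64(0.22), 8], [[13.6, -0.1, -4.4], np.float64(0.33), 8], [[18.2, -0.1, -5.9], np.float64(0.44), 8], [[22.7, -0.1, -7.4], np.float64(0.55), 8]] per row mm,rad 47.81046660886418 0.10939944778014699
```

Request:
apply_moves:
  rows:
    - [[4.5, 0, -1.5], 0.11, 8]
    - [[9.1, 0, -2.9], 0.22, 8]
    - [[13.6, 0, -4.4], 0.33, 8]
    - [[18.2, 0, -5.9], 0.44, 8]
    - [[22.7, 0, -7.4], 0.55, 8]

```text
time: 27.6
tool_pos: [398.6, -131.0, 148.0]
tcp_rot: [-1.564, -0.003, -1.807]
contact_force: [-0.1, -0.5, 1.0]
grip_width: 79.8
```

```bash
python3 - <<'E'
from h import *
print(bot.get_obs()['tcp_rot'])
path([424,-374,120],-2.015,4,8)
E
```

```text
[-1.56433617 -0.0031239  -1.80688528]
[[[5.8, 0.7, 2.0], np.float64(0.05), 8], [[11.5, 1.5, 4.1], np.float64(0.1), 8], [[17.3, 2.2, 6.1], np.float64(0.16), 8], [[23.0, 2.9, 8.1], np.float64(0.21), 8]] per row mm,rad 61.48764840483015 0.05202867952010293
```

Request:
apply_moves:
  rows:
    - [[5.5, 0.7, 2], 0.05, 8]
    - [[11, 1.5, 4.1], 0.1, 8]
    - [[17, 2.2, 6.1], 0.16, 8]
    - [[23, 2.9, 8.1], 0.21, 8]
    - [[23, 2.9, 8.1], 0.21, 8]

```text
time: 28.22
tool_pos: [422.6, -376.8, 117.7]
tcp_rot: [-1.566, -0.001, -2.021]
contact_force: [0.7, 0.8, 0.2]
grip_width: 79.7
```

Request:
apply_moves:
  rows:
    - [[0, 0, 0], 0, 8]
    - [[0, 0, 0], 0, 8]

```text
time: 28.48
tool_pos: [422.3, -375.4, 117.1]
tcp_rot: [-1.568, -0.0, -2.02]
contact_force: [-0.1, 0.3, 0.1]
grip_width: 80.1
```

```bash
python3 - <<'E'
from h import *
s=bot.get_obs();print(s['tcp_rot'],s['tool_pos'])
snap('wrist','w15')
crop('w15',(270,160,370,305),4.1,'w15c')
E
```

```text
[-1.56778509e+00 -3.72965337e-04 -2.02032216e+00] [ 422.28883308 -375.39487688  117.08988991]
```

View pics/w15.png

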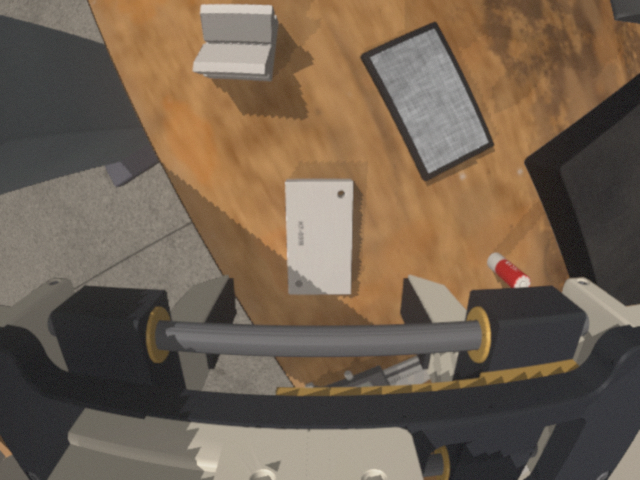

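View pics/w15c.png

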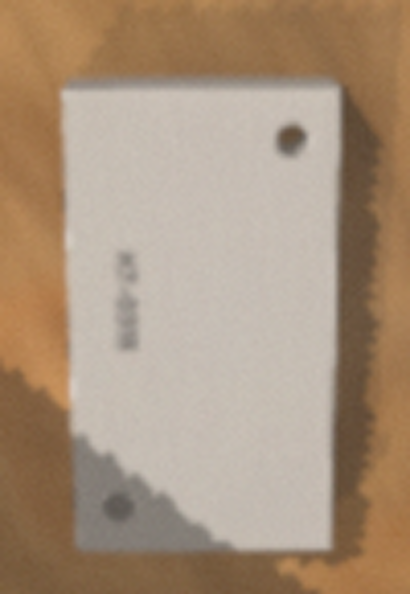

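```bash
python3 - <<'E'
from h import *
rectc('wrist','w15',[(62,88),(340,86),(332,549),(76,549)],(270,160),4.1,12.5)
rectc('wrist','w15',[(361,54),(436,22),(494,144),(428,181)],(0,0),1,4)
crop('w15',(350,10,505,195),4,'w15d')
path([423.8,-377.5,16.8],-2.014,3,8)
E
```

```text
[ 424.  -377.5   12.5] [46.0, 84.2, 46.5, 83.7] long ang -2.013
[ 539.7 -321.8    4. ] [61.0, 98.9, 59.6, 101.6] long ang -1.514
[[[0.0, 3.4, 0.1], np.float64(-0.0), 8], [[0.1, 6.7, 0.1], np.float64(-0.0), 8], [[0.1, 10.1, 0.2], np.float64(-0.01), 8]] per row mm,rad 33.57124901746645 -0.0019975563961100264
```

View pics/w15d.png

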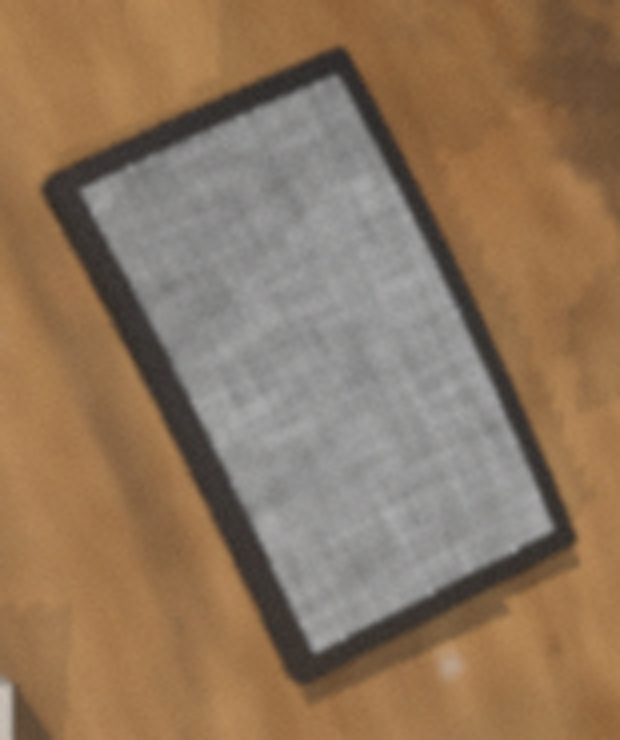

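Felt corners at crop (80,188), (340,74), (556,526), (313,655).

```bash
python3 - <<'E'
from h import *
rectc('wrist','w15',[(80,188),(340,74),(556,526),(313,655)],(350,10),4,8)
E
```

```text
[ 538.4 -321.4    8. ] [52.4, 89.9, 53.1, 90.8] long ang -1.525
```

Request:
apply_moves:
  rows:
    - [[0.1, 3, 0.2], 0, 8]
    - [[0.1, 6, 0.2], 0, 8]
    - [[0.1, 8, 0.2], 0, 8]
    - [[0.1, 9.4, 0.2], -0.01, 8]
    - [[0.1, 9.4, 0.2], -0.01, 8]

```text
time: 29.15
tool_pos: [424.1, -376.5, 23.0]
tcp_rot: [-1.568, -0.0, -2.009]
contact_force: [0.7, 0.1, 0.6]
grip_width: 80.3
```

```bash
python3 - <<'E'
from h import *
mv([424,-377.5,17],-2.014);print(bot.get_obs()['tcp_rot'])
E
```

```text
shift [0.09 0.6  0.03] turn 0.005 rows 0.1 q6 -0.28 now [ 424.1 -376.5   23. ] yaw -2.009 t 29.15 F [0.7 0.1 0.6] w 80.3
[-1.56839852e+00 -1.23875068e-04 -2.00897865e+00]
```

Request:
apply_moves:
  rows:
    - [[0.1, 0.3, 0], 0, 7]
    - [[0.1, 0.5, 0], 0, 6]
    - [[0.1, 0.6, 0], 0, 5.5]
    - [[0.1, 0.6, 0], 0, 5]
    - [[0.1, 0.6, 0], 0, 4.8]

```text
time: 29.78
tool_pos: [423.7, -377.6, 17.2]
tcp_rot: [-1.568, -0.0, -2.009]
contact_force: [-0.2, -0.1, -0.2]
grip_width: 48.5
```

Request:
apply_moves:
  rows:
    - [[0, 0, 0], 0, 4.4]
    - [[0, 0, 0], 0, 4]
    - [[0, 0, 0], 0, 4]
    - [[0, 0, 0], 0, 4]

```text
time: 30.28
tool_pos: [423.5, -377.4, 17.1]
tcp_rot: [-1.569, -0.0, -2.009]
contact_force: [-2.6, 1.2, 1.9]
grip_width: 45.8
```

Request:
apply_moves:
  rows:
    - [[0, -0.2, 0], 0, 4]
    - [[0, -0.8, 0], 0, 4]
    - [[0, -2, 0], 0, 4]
    - [[0, -5, 0], 0, 4]
    - [[0, -7, 0], 0, 4]

```text
time: 30.9
tool_pos: [423.9, -377.8, 89.2]
tcp_rot: [-1.567, -0.001, -2.009]
contact_force: [-0.1, -0.5, -2.2]
grip_width: 45.6
```

```bash
python3 - <<'E'
from h import *
path([537.5,-321.3,85],-1.522,5,4);print(bot.get_obs()['tcp_rot'])
snap('wrist','w16')
E
```

```text
[[[-2.0, 0.1, 1.6], np.float64(-0.1), 4], [[-4.0, 0.2, 3.2], np.float64(-0.19), 4], [[-6.0, 0.3, 4.7], np.float64(-0.29), 4], [[-7.9, 0.4, 6.3], np.float64(-0.39), 4], [[-9.9, 0.4, 7.9], np.float64(-0.49), 4]] per row mm,rad 25.392221230040587 -0.09740171152907777
[-1.56663177e+00 -9.07859351e-04 -2.00900856e+00]
```

View pics/w16.png

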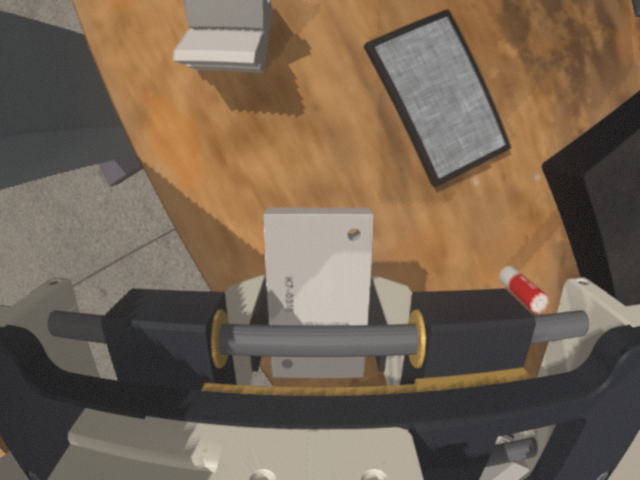

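```bash
python3 - <<'E'
from h import *
for z in (0,60): print(unproj('wrist',[(543,165)],z,info('wrist','w16')).round(), unproj('top',[(493,209),(475,85)],z).round().tolist())
E
```

```text
[[ 597. -393.    0.]] [[594.0, -397.0, 0.0], [876.0, -357.0, 0.0]]
[[ 561. -371.   60.]] [[585.0, -379.0, 60.0], [853.0, -341.0, 60.0]]
```

Request:
apply_moves:
  rows:
    - [[-2, 0.1, 1.6], -0.1, 4]
    - [[-4, 0.2, 3.2], -0.19, 4]
    - [[-6, 0.3, 4.7], -0.29, 4]
    - [[-7.9, 0.4, 6.3], -0.39, 4]
    - [[-9.9, 0.4, 7.9], -0.49, 4]

```text
time: 31.58
tool_pos: [539.0, -322.2, 88.0]
tcp_rot: [-1.565, -0.006, -1.516]
contact_force: [0.3, 0.1, -3.1]
grip_width: 45.5
```

Request:
apply_moves:
  rows:
    - [[0, 0, 0], 0, 4]
    - [[0, 0, 0], 0, 4]

```text
time: 31.82
tool_pos: [538.5, -322.2, 87.8]
tcp_rot: [-1.566, -0.006, -1.516]
contact_force: [-0.6, -0.5, -3.0]
grip_width: 45.7
```

```bash
python3 - <<'E'
from h import *
s=bot.get_obs();print(s['tcp_rot'],s['tool_pos'])
snap('wrist','w17')
mv([537.7,-321.3,40],-1.522)
E
```

```text
[-1.5657801  -0.00571369 -1.51646466] [ 538.52559743 -322.15354829   87.79873498]
shift [-0.14  4.79 -0.08] turn 0.005 rows 0.8 q6 -0.59 now [ 538.3 -322.4   87.9] yaw -1.517 t 31.88 F [ 1.1 -0.2 -2.2] w 45.8
```

View pics/w17.png

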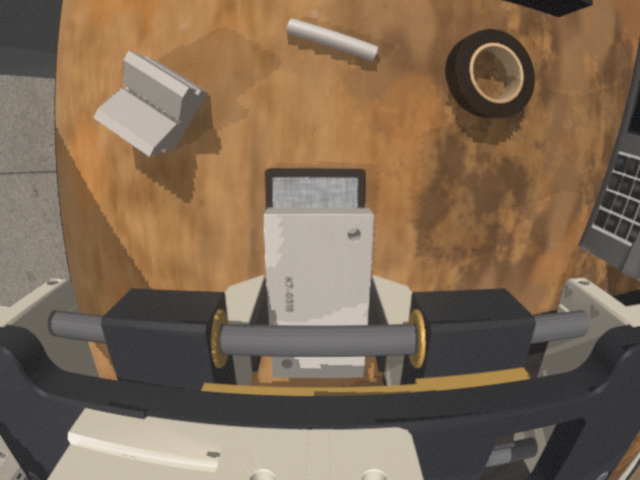

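```bash
python3 - <<'E'
from h import *
I=info('wrist','w17')
P=unproj('wrist',[(273,177.5),(358,177.5)],8,I);print(P.round(1))
a=-1.522;l=np.array([np.cos(a),np.sin(a)])
m=P[:,:2].mean(0);d=m-np.array([537.7,-321.3]);print('along',d@l,'across',d@[-l[1],l[0]])
Q=unproj('wrist',[(264,210),(373,210)],83.3,I);print(Q.round(1),'edge mid along',(Q[:,:2].mean(0)-[538.3,-322.4])@l)
E
```

```text
[[ 510.2 -278.     8. ]
 [ 561.9 -275.2    8. ]]
along -44.73341241379836 across 0.531879036040142
[[ 515.  -280.3   83.3]
 [ 560.1 -277.9   83.3]] edge mid along -43.27855179698945
```

Request:
apply_moves:
  rows:
    - [[-0.1, 2, -0.1], 0, 4]
    - [[-0.1, 4, -0.1], 0, 4]
    - [[-0.1, 5, -0.1], 0, 4]
    - [[-0.1, 5.7, -0.1], 0, 4]
    - [[-0.1, 5.7, -0.1], 0, 4]

```text
time: 32.5
tool_pos: [537.4, -321.9, 30.8]
tcp_rot: [-1.566, -0.005, -1.517]
contact_force: [0.3, 0.5, -2.3]
grip_width: 45.5
```

Request:
apply_moves:
  rows:
    - [[0, 0.1, 0], 0, 4]
    - [[0, 0.2, 0], 0, 4]
    - [[0, 0.3, 0], 0, 4]
    - [[0, 0.3, 0], 0, 4]

```text
time: 33.0
tool_pos: [537.4, -321.9, 27.8]
tcp_rot: [-1.566, -0.005, -1.517]
contact_force: [0.2, 0.6, -2.4]
grip_width: 45.5
```

Request:
apply_moves:
  rows:
    - [[0, 0.1, 0], 0, 4]
    - [[0, 0.15, 0], 0, 4]
    - [[0, 0.2, 0], 0, 4]
    - [[0, 0.23, 0], 0, 4]
    - [[0, 0.23, 0], 0, 4]

```text
time: 33.62
tool_pos: [537.4, -321.9, 25.5]
tcp_rot: [-1.566, -0.006, -1.517]
contact_force: [-0.4, 0.4, -2.3]
grip_width: 45.7
```

Request:
apply_moves:
  rows:
    - [[0, 0.03, 0], 0, 4]
    - [[0, 0.06, 0], 0, 4]
    - [[0, 0.06, 0], 0, 4]

```text
time: 34.0
tool_pos: [537.4, -321.9, 25.2]
tcp_rot: [-1.566, -0.006, -1.517]
contact_force: [-1.5, 1.1, 1.3]
grip_width: 45.5
```

Request:
apply_moves:
  rows:
    - [[0, 0.03, 0], 0, 4]
    - [[0, 0.05, 0], 0, 4]
    - [[0, 0.05, 0], 0, 4]

```text
time: 34.38
tool_pos: [537.4, -322.0, 25.2]
tcp_rot: [-1.566, -0.006, -1.517]
contact_force: [-2.3, 1.0, 5.2]
grip_width: 45.8
```

Request:
apply_moves:
  rows:
    - [[0, 0.03, 0], 0, 4.5]
    - [[0, 0.03, 0], 0, 4.7]
    - [[0, 0, 0], 0, 5.3]
    - [[0, 0, 0], 0, 6.5]
    - [[0, -0.1, 0], 0, 7]

```text
time: 35.0
tool_pos: [537.5, -321.9, 26.0]
tcp_rot: [-1.566, -0.006, -1.517]
contact_force: [0.3, 0.1, -0.0]
grip_width: 67.7
```

Request:
apply_moves:
  rows:
    - [[0, -0.5, 0], 0, 7]
    - [[0, -3, 0], 0, 7]
    - [[0, -8, 0], 0, 7]
    - [[0, -13, 0], 0, 7]
    - [[0, -13, 0], 0, 7]

```text
time: 35.62
tool_pos: [538.8, -322.7, 161.3]
tcp_rot: [-1.558, -0.012, -1.517]
contact_force: [1.0, -0.4, 0.3]
grip_width: 70.2
```

```bash
python3 - <<'E'
from h import *
snap('wrist','w18',(240,160,400,310),5); mv([420,-400,200],-1.8)
path([400,-420,220],-1.6,4,7)
E
```

```text
shift [  7.21  -4.19 -12.12] turn 0.283 rows 2.4 q6 -0.53 now [ 537.6 -321.8  158.5] yaw -1.517 t 35.67 F [-0.1  0.4 -1. ] w 70.0
[[[2.3, -1.5, -3.6], np.float64(0.02), 7], [[4.6, -3.1, -7.1], np.float64(0.04), 7], [[6.8, -4.6, -10.7], np.float64(0.06), 7], [[9.1, -6.2, -14.2], np.float64(0.08), 7]] per row mm,rad 44.96711215694727 0.020674735040239423
```

View pics/w18.png

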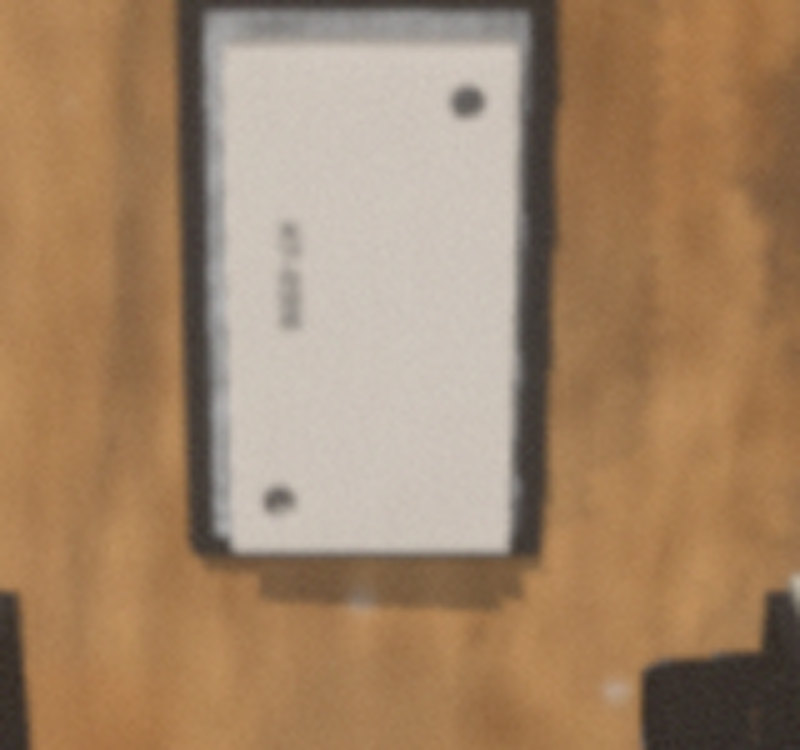

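Request:
apply_moves:
  rows:
    - [[2.3, -1.5, -3.6], 0.02, 7]
    - [[4.6, -3.1, -7.1], 0.04, 7]
    - [[6.8, -4.6, -10.7], 0.06, 7]
    - [[9.1, -6.2, -14.2], 0.08, 7]
    - [[9.1, -6.2, -14.2], 0.08, 7]

```text
time: 36.3
tool_pos: [398.0, -421.5, 220.0]
tcp_rot: [-1.562, -0.008, -1.601]
contact_force: [0.3, -0.6, -0.2]
grip_width: 70.0
```

```bash
python3 - <<'E'
from h import *
rectc('wrist','w18',[(222,44),(522,42),(512,553),(232,553)],(240,160),5,20.5)
snap('top','t2'); crop('t2',(130,195,530,325),2,'t2c')
E
```

```text
[ 538.4 -322.    20.5] [46.2, 84.9, 46.6, 84.5] long ang -1.52
```

View pics/t2c.png

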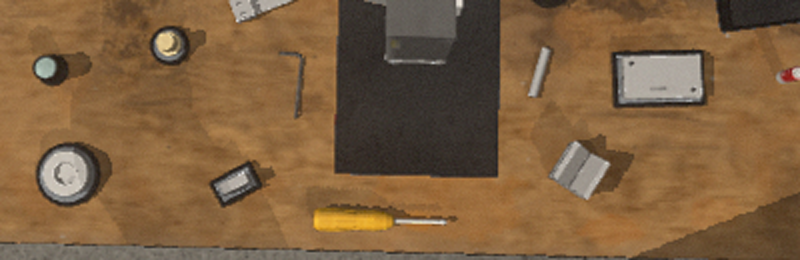

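Request:
apply_moves:
  rows:
    - [[0, 0, 0], 0, 7]
    - [[0, 0, 0], 0, 7]
    - [[0, 0, 0], 0, 7]

```text
time: 36.72
tool_pos: [399.6, -419.5, 218.8]
tcp_rot: [-1.563, -0.006, -1.598]
contact_force: [0.1, -0.9, 0.0]
grip_width: 69.7
```

```bash
python3 -c "
from plant import order
print(order.close_job())"
```

```text
the job is handed in; nothing more can be done
None
```

I took the stack apart from the top down and carried each part straight to its own rest: gauge block, then bush, ring and plate. Each one was lowered until it touched the felt (a few newtons, about 13 N for the block) before I let go. The job was handed in at about 36.7 s of the 138 s allowed, with the gripper open and clear of everything.

The last pictures show all four parts upright and flat on the right rests, and the V-block where it first stood. These are the offsets from centre in the picture taken after each release:

| Part | Offset from rest centre |
|---|---|
| Gauge block | about 2 mm |
| Bush | about 1 mm |
| Ring | about 1.3 mm |
| Plate | about 1 mm |

The plate lies along its rest to within about 0.01 rad. The gauge block looks lined up with its rest, but I did not measure its angle after release.

- **Rest positions:** the top and wrist cameras disagreed by 1–3 mm on where the rests are. I averaged the two or used the closer view.
- **Tool tilt:** the tool leaned up to about 1° from vertical during the moves, and about 0.6° or less when setting parts down. The parts still lay flat.

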